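Draw an angle bracket from its check channel and stand it against the fence

ROBOT

A 6-joint arm with a two-finger parallel gripper is mounted at the origin on the work surface. World frame = base frame: x ahead of the robot, y to its left, z up, the work surface at z = 0. Lengths are in m, angles in rad, forces in N, time in s.
With the tool pointing down it reaches from about 0.375 to 0.925 m from the base axis. Payload 5.7 kg.
Tool frame: the origin (TCP) lies midway between the tips of the shut fingers; the grasp point (between the pads) lies 19 mm behind it; z points along the fingers, x is the direction in which the jaws open and shut, and the axes are right-handed (so a half turn about z gives the same grasp; the last joint's range is limited). The gripper opens to 88 mm and grips with 3 to 60 N. Pads are 20 mm wide; open, the fingers measure 115 mm over their backs; the gripper's body (75 mm by 178 mm) begins 61 mm behind the grasp point.
Start: joints at [1.009, 0.359, 1.51, -0, 1.272, -0.115], TCP at [0.259, 0.541, 0.189] pointing down, gripper open.
Joint ranges: [-2.97, 2.97], [-1.01, 2.36], [0.21, 2.38], [-0.96, 4.11], [0.2, 2.71], [-2.98, 2.98]. Speed limits (rad/s): [2.39, 2.39, 3.14, 3.14, 3.14, 3.14].

INTERFACE

Orientations are given as [roll, pitch, yaw] about the fixed x, y, z axes, in that order (R = Rz(yaw) Ry(pitch) Rx(roll)).
In Python, from workcell import arm gives the robot as it stands.
- The arm moves only by the shell command python3 -m handwheel 'ROWS' [FORCE]. ROWS is text: rows parted by semicolons, each of 7 numbers parted by spaces: the closure, from 0 (fully open) to 1 (shut), then the shift along the tool's x, y, z in units of 60 mm (1.0 is 60 mm), then the turn, a rotation vector about the tool's x, y, z in units of 6 degrees (1.0 is 6 degrees). In form: jaw x y z rx ry rz; .... A call has 1 to 10 rows; each row shifts and turns the commanded pose from where the row before left it, along the tool's axes as they then stand; what a row does not reach is not made up. A row lasts 1/8 s, in which the tool goes at most 62.5 mm and 10.7 degrees, less where a joint would pass 70% of its speed; a pose out of reach is approached as far as the arm can. A call is refused whole if a number of a shift passes 1 or a number of a turn 1, either way. A call with a gripper value outside its range is refused whole. The fingers move at their own pace and stop on an object; FORCE is the grip in N (left out, the last holds). Time passes only in rows, so rows that do not move let the fingers close. It gives the time, the measured TCP pose, the force and the opening at its end, in the units of the state.
- arm.state(): the state, without advancing time (a new reading comes with each control period).
- arm.snapshot(name): name is "scene" or "side" or "wrist"; returns a dict with "frame" (480x640x3 uint8, red, green, blue), "z_map" (480x640 float32, m along the optical axis (not along the pixel's ray), 0 where there is no reading), "camera_matrix" (3x3 intrinsics, pixels), "rvec" (rotation vector, rad) and "tvec" (3), from world to camera coordinates, as OpenCV has them; the wrist camera has in their place "T_tool_cam" (4x4, takes a point from camera to tool coordinates, whose origin is the TCP and whose axes are the tool frame's). Camera axes: x right, y down, z forward; pixel columns grow to the right and rows downward; lengths in m; the calibration is good to about 2 mm. A picture is of the moment at which its call begins: read the wrist's pose just before it.
- arm.close_job(): hands the job in, once; it reports no verdict.
Trained networks look in a picture, given as the dict that the camera call returned (one of the last four; its "shot" number tells which), for a name from the list of things; names that differ only in an ending like _2 or _b are one class to them, and where a whole thing is asked for, a point or a joint stands for the part that bears it (a point fixed in the world has none). Each returns a list of dicts, best first, with "conf" (0 to 1); they miss things now and then, are a little off and sometimes report something else, mostly with a low value. They report only what shows in the picture. A call takes as long as a camera call.
- arm.trace(label, picture): "mask" (480x640 bool, what is visible of it) and "box" ([left, top, right, bottom] in pixels, round what is visible of it).
The state is a dict: "time": time; "joints": joint angles; "joint_velocities": joint speeds; "joint_efforts": joint torques, N m; "position": TCP position; "tcp_rot": TCP orientation; "force": force on the tool from outside, world axes, zero at the start; "ft_torque": the same for the moment, N m; "opening": opening from 0.0 (shut) to 1.0 (fully open).
Only numpy, scipy, OpenCV 4.12 (cv2) and the standard library are available. Lean on these libraries where they do the work, as an engineer would, in place of code of your own. Each camera call takes 0.05 s, during which the arm holds its last target.

TASK

Gently draw the steel angle bracket all the way out of the tight channel of the checking fixture, keeping it level so that it does not bind. Then push it on until its front edge meets the fence and tip it up over that edge, never lifting the edge off the fixture, so that the bracket stands on end flat against the fence with its underside facing out for inspection. Let go of it and leave the other things on the fixture and table where they are.

Things in the scene. Friction and masses are not known exactly. Their poses are not given: they have to be found in the camera images.
- fixture: Fixed checking fixture: aluminium base plate 365 x 170 x 12 mm with a channel on one half and a bare apron and a fence on the other. Origin: below the middle of the channel's mouth, on the table; the plate's top is 12 mm higher. +x is the draw direction, out of the channel along the apron, z up. Plate: x -165 to 200, y -85 to 85 mm. Channel: x -130 to 0 mm.
- channel (a point): Middle of the channel's floor (fixture x -65 mm, 12 mm above the table). Open at both ends; two green side rails, outer faces 45 mm either side of the centre line, tops 28 mm above the table. Inside 62 mm wide and 10 mm high; lips 6 mm thick reach in over it from both sides, leaving a slot 46 mm wide open to above.
- apron (a point): Point on the flat apron (fixture x 60 mm, 12 mm above the table), level with the channel floor. Across the apron, square to x, stands a fixed steel fence 130 wide, 12 thick, 60 mm high above the plate. Its near face is at fixture x 122 to 157 mm, set anew each time and not reported: see it or feel for it. Beyond it its foot is 10 mm high with two bolts.
- bracket: Loose L-shaped steel angle bracket, 0.4 to 0.65 kg. Foot 100 (x) x 60 x 8 mm, at the start flat in the channel under the lips with 1 mm play each side and 2 mm above; a leg rises from its rear (-x) end. Origin: middle of the foot's underside; +x to the front edge, along the draw direction; z up. Centre of mass 63 mm behind the front edge, 14 mm above the underside.
- leg (a point): On the leg's rear face, 50 mm above the foot's underside: bracket (-50, 0, 50) mm. Leg 8 thick, 40 wide (24 in the top 12 mm), top 70 mm above the underside. Low on the leg 2 to 6 N slides the bracket; a high push presses it against floor and lips. Against the fence, 5 to 15 N at this point, square to the leg, tips it; past about 77 degrees it leans on the fence by itself.
- heel (a point): Middle of the lower rear edge of the foot, bracket (-50, 0, 0) mm: the bottom of the leg's rear face. The bracket is out of the channel when this point has passed the mouth. With the bracket stood up it is the top, 100 mm above the plate, and the leg reaches over the fence.
- front (a point): Middle of the lower front edge of the foot, bracket (50, 0, 0) mm. The bracket pivots on this end; standing, it ends up 8 mm short of the fence (the foot's thickness).
- offcut: Loose steel offcut lying on the plate beside the apron, 45 to 82 mm off the centre line, 50 x 34 x 10 mm; origin under its centre. To be left alone.
- slug: Loose steel slug standing on the plate beside the apron, 45 to 82 mm off the centre line on the other side, 26 mm diameter, 18 mm high; origin under its centre. To be left alone.
- gusset_a: Lower of two stacked loose gusset plates on the table, about 130 x 120 x 12 mm. To be left alone.
- gusset_b: Upper of two stacked gusset plates, about 120 x 120 x 12 mm. To be left alone.
- hammer: Hammer lying on the table. To be left alone.
- wire_brush: Brush lying on the table. To be left alone.
- square: Try square lying on the table. To be left alone.
- spray_can: Can standing on the table, 170 mm high. To be left alone.

How it is judged:
On the way:
1. the bracket has been drawn fully out of the channel and still lies flat on the apron (x of heel in the frame of fixture above 0.003 m and angle between the z axis of bracket and the z axis of fixture, either way round below 0.1 rad), for 0.1 s.
At the end, for the whole second after the job is handed in: The bracket stands at rest on its front end on the apron, within 0.08 rad of upright, rear end up, its face within 0.2 rad of square to the draw direction (flat against the fence), the front edge within 40 mm of the channel's centre line and on the near side of the fence, released (angle between the x axis of bracket and the z axis of fixture, either way round below 0.08 rad and z of heel in the frame of fixture above 0.1 m and angle between the z axis of bracket and the x axis of fixture, either way round below 0.2 rad and z of front in the frame of fixture below 0.018 m and x of front in the frame of fixture between 0.1 and 0.16 m and y of front in the frame of fixture between -0.04 and 0.04 m and linear speed of bracket below 0.02 m/s); the robot touches nothing.
It fails at once if the bracket was cocked out of level while still in the channel (x of heel in the frame of fixture below -0.004 m and angle between the z axis of bracket and the z axis of fixture, either way round above 0.08 rad).
It fails at once if the bracket's front edge lifted more than 15 mm off the plate (z of front in the frame of fixture above 0.027 m).
It fails at once if the bracket forced: pushed with more than 45 N (contact force between the fingers and bracket above 45 N).
It fails at once if the scrap on the fixture moved more than 10 mm (distance of any of offcut, slug from where it was at the start of the episode above 0.01 m).
It fails at once if something else on the table moved more than 15 mm (distance of any of gusset_a, gusset_b, hammer, wire_brush, square, spray_can from where it was at the start of the episode above 0.015 m).
It also fails if it takes over 51 s, if anything falls off the work surface, if the arm or the gripper's body presses on something with over 40 N, if the wrist force passes 120 N, or if a joint passes its speed limit or range.

## Working session

There is one attempt and no reset: what is moved stays moved. The work goes in short steps, Python scripts to look and compute and a shell command to move; the robot and the scene stay as the last step left them, time stands still between calls to the robot, and variables do not carry over. Pictures are saved under pics/ and viewed, and the job is handed in when it is done.

```bash
ls; mkdir -p pics
python3 - <<'E'
from workcell import arm
import cv2,numpy as np
print(arm.state())
for n in("scene","side"):
    s=arm.snapshot(n); cv2.imwrite(f"pics/{n}0.png",s["frame"][:,:,::-1]); np.savez(f"{n}0.npz",**{k:v for k,v in s.items()})
    print(n,s["camera_matrix"],s["rvec"],s["tvec"])
    for l in("fixture","bracket","offcut","slug"):
        print(l,[(round(d["conf"],2),d["box"]) for d in arm.trace(l,s)][:2])
E
```

```text
pics
{'time': 0.0, 'joints': array([ 1.00894146e+00,  3.59511449e-01,  1.51140652e+00,  1.91678855e-07,
        1.27250628e+00, -1.15085599e-01]), 'joint_velocities': array([-0.00147777,  0.00015577,  0.00037691, -0.00023512,  0.00120952,
       -0.00013495]), 'joint_efforts': array([ 1.15354458e-03, -5.15382421e+01, -2.70734453e+01,  6.76369783e-02,
        3.53400700e-02, -1.58125163e-04]), 'position': array([0.25883297, 0.5404759 , 0.18791568]), 'tcp_rot': array([-3.14138215e+00,  1.81945971e-03,  1.12402719e+00]), 'force': array([-0.53898669, -0.77208161,  0.1466142 ]), 'ft_torque': array([ 0.00619492, -0.0046118 ,  0.02620935]), 'opening': 0.9995151555471349}
scene [[444.96447607   0.         322.47626277]
 [  0.         444.96447607 233.20213931]
 [  0.           0.           1.        ]] [ 1.05838303  2.28861701 -1.12858054] [ 0.34579422 -0.17054252  1.59571485]
fixture [(0.56, [250.3, 221.1, 391.7, 291.7])]
bracket [(0.92, [280.6, 219.9, 317.1, 249.2]), (0.52, [249.5, 226.3, 391.7, 295.2])]
offcut [(0.71, [310.9, 263.0, 332.4, 272.6])]
slug [(0.37, [350.0, 240.5, 360.4, 250.8])]
side [[542.36414019   0.         323.64781653]
 [  0.         542.36414019 234.23496556]
 [  0.           0.           1.        ]] [ 2.31551727 -0.75814587  0.29625344] [-0.39922034  0.24891421  1.02429886]
fixture [(0.85, [250.7, 192.6, 425.3, 314.8])]
bracket [(0.96, [342.7, 239.3, 392.2, 277.6])]
offcut [(0.62, [330.9, 210.6, 356.6, 227.3]), (0.61, [343.4, 244.3, 392.3, 275.7])]
slug [(0.55, [286.4, 238.2, 295.1, 246.0])]
```

Run:
```python
import cv2
a=cv2.imread("pics/scene0.png");b=cv2.imread("pics/side0.png")
cv2.imwrite("pics/scene0c.png",cv2.resize(a[200:320,220:420],None,fx=4,fy=4,interpolation=2))
cv2.imwrite("pics/side0c.png",cv2.resize(b[180:330,240:440],None,fx=4,fy=4,interpolation=2))
```

```text
(no output)
```

View pics/scene0.png

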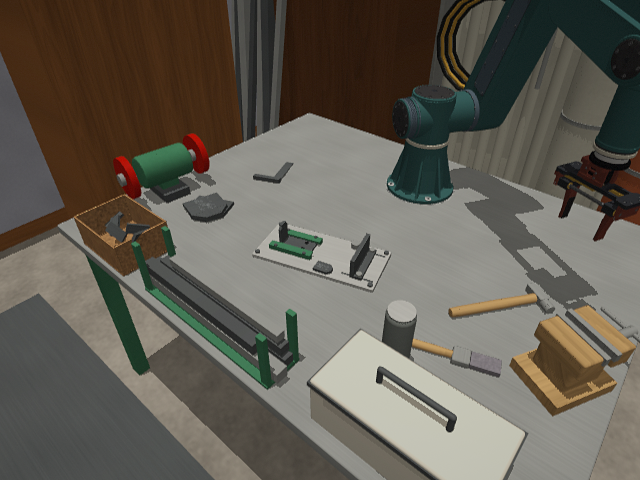

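View pics/side0.png

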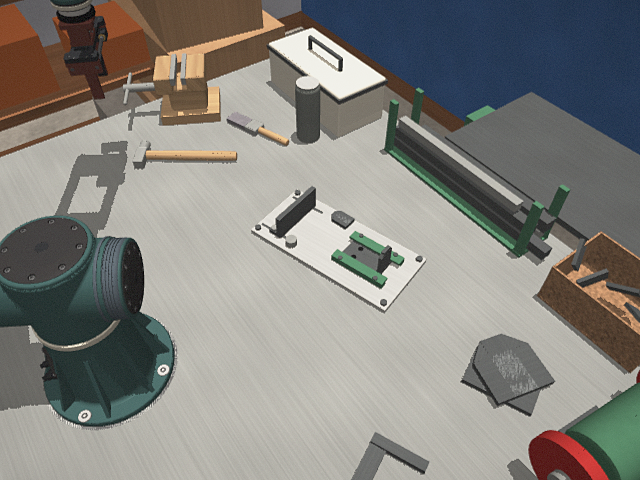

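```bash
sleep 1
```

```text
(no output)
```

View pics/scene0c.png

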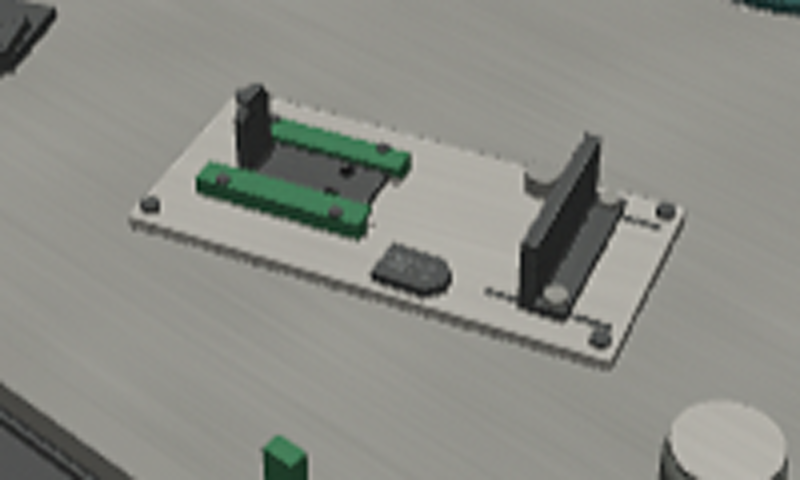

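View pics/side0c.png

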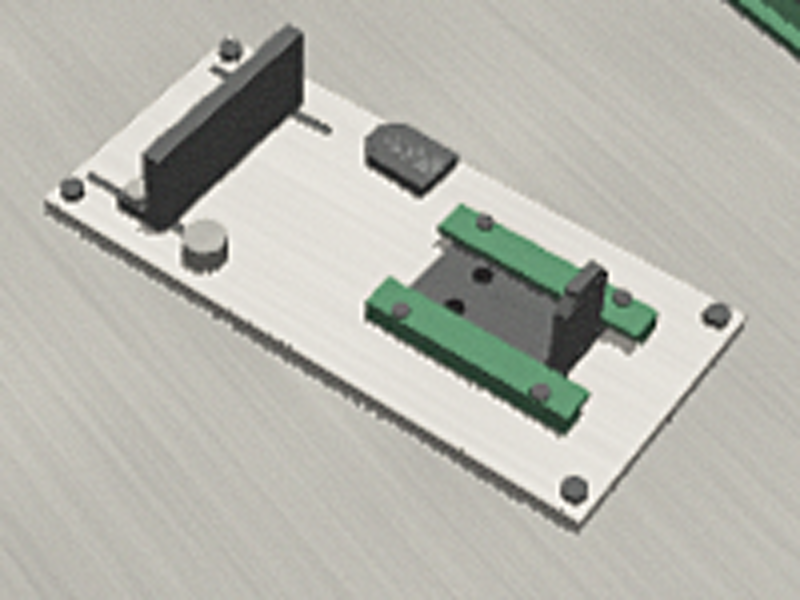

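The pictures show the fixture with the bracket in the channel (leg at about (383,258) in the side view). The fence is at (295,212), the slug at (291,241) and the offcut at (343,218). Next I fit the fixture's pose from the plate corners.

```bash
cat > h.py <<'E'
import numpy as np,cv2
def load(n):
    return dict(np.load(n,allow_pickle=True))
def ray(s,uv,z):
    R=cv2.Rodrigues(s["rvec"])[0];t=s["tvec"].reshape(3)
    d=R.T@np.linalg.inv(s["camera_matrix"])@np.array([uv[0],uv[1],1.]);o=-R.T@t
    return o+d*(z-o[2])/d[2]
def proj(s,P):
    return cv2.projectPoints(np.asarray(P,float).reshape(-1,1,3),s["rvec"],s["tvec"],s["camera_matrix"],None)[0].reshape(-1,2)
def pts(s,mask=None):
    z=s["z_map"];v,u=np.nonzero((z>0)&(mask if mask is not None else True))
    d=z[v,u];K=s["camera_matrix"]
    c=np.stack([(u-K[0,2])/K[0,0]*d,(v-K[1,2])/K[1,1]*d,d],1)
    R=cv2.Rodrigues(s["rvec"])[0]
    return (c-s["tvec"].reshape(3))@R,u,v
E
python3 - <<'E'
from h import *
from scipy.optimize import least_squares
sd=load("side0.npz");sc=load("scene0.npz")
cs=np.array([[45,205],[225,45],[745,318],[578,526]])/4+[240,180]
cc=np.array([[685,210],[612,362],[130,222],[240,95]])/4+[220,200]
# side order: far-end corner near robot, far-end other, channel-end...
F=np.array([[200,-85],[200,85],[-165,85],[-165,-85]])/1e3
W=[ray(sd,c,.012) for c in cs];print(np.round(W,3))
W2=[ray(sc,c,.012) for c in cc];print(np.round(W2,3))
def fit(W,F):
    W=np.array(W)[:,:2]
    f=lambda p:(W-(F@np.array([[np.cos(p[2]),np.sin(p[2])],[-np.sin(p[2]),np.cos(p[2])]])+p[:2])).ravel()
    v=W[0]+W[1]-W[2]-W[3]
    r=least_squares(f,[*W.mean(0),np.arctan2(v[1],v[0])]);return r.x,np.round(r.fun,4)
for S in (1,-1):
    G=F*[1,S]; print(fit(W,G));print(fit(W2,G)); print(fit(W+W2,np.vstack([G,G])))
E
```

```text
[[ 0.386  0.129  0.012]
 [ 0.543  0.177  0.012]
 [ 0.651 -0.167  0.012]
 [ 0.489 -0.216  0.012]]
[[ 0.393  0.138  0.012]
 [ 0.553  0.187  0.012]
 [ 0.661 -0.155  0.012]
 [ 0.501 -0.203  0.012]]
(array([ 0.5225337 , -0.03593766,  1.86962211]), array([-0.1591, -0.0511,  0.1607,  0.0469,  0.1614,  0.0515, -0.163 ,
       -0.0474]))
(array([ 0.53208439, -0.02486584,  1.87931915]), array([-0.1597, -0.0534,  0.1629,  0.0471,  0.1595,  0.0531, -0.1626,
       -0.0468]))
(array([ 0.52730838, -0.03040218,  1.87442703]), array([-0.1628, -0.0568,  0.1568,  0.0421,  0.1557,  0.0462, -0.1684,
       -0.0535, -0.156 , -0.0478,  0.1669,  0.052 ,  0.1651,  0.0585,
       -0.1572, -0.0406]))
(array([ 0.52250784, -0.03594561,  1.868076  ]), array([ 0.0031, -0.0013, -0.002 , -0.0031, -0.0008,  0.0017, -0.0003,
        0.0026]))
(array([ 0.53199972, -0.02489259,  1.87424537]), array([ 0.0015, -0.0025, -0.0001, -0.0044, -0.0018,  0.0022,  0.0004,
        0.0047]))
(array([ 0.52725368, -0.03041922,  1.87115309]), array([-0.0011, -0.0064, -0.0061, -0.0087, -0.006 , -0.0042, -0.0056,
       -0.0028,  0.0057,  0.0026,  0.004 ,  0.0012,  0.0034,  0.0081,
        0.0057,  0.0101]))
```

Run:
```python
from h import *
for n,box,corn in(("side0.npz",(200,170,460,340),np.array([[45,205],[225,45],[745,318],[578,526]])/4+[240,180]),("scene0.npz",(220,200,420,320),np.array([[685,210],[612,362],[130,222],[240,95]])/4+[220,200])):
    s=load(n);P,u,v=pts(s)
    b=(u>box[0])&(u<box[2])&(v>box[1])&(v<box[3])
    z=P[b,2];h,e=np.histogram(z,np.arange(-.03,.12,.003));print(n,[(round(a,3),c) for a,c in zip(e,h) if c>50])
    R=cv2.Rodrigues(s["rvec"])[0];print("cam",-R.T@s["tvec"])
    # interior depth near corners
    c=corn.mean(0)
    for k in corn:
        q=k+(c-k)*.08; i=np.argmin((u-q[0])**2+(v-q[1])**2);print(q,P[i])
```

```text
side0.npz [(np.float64(-0.006), np.int64(1041)), (np.float64(-0.003), np.int64(12238)), (np.float64(-0.0), np.int64(16704)), (np.float64(0.003), np.int64(2890)), (np.float64(0.006), np.int64(691)), (np.float64(0.009), np.int64(2547)), (np.float64(0.012), np.int64(3077)), (np.float64(0.015), np.int64(720)), (np.float64(0.018), np.int64(573)), (np.float64(0.021), np.int64(484)), (np.float64(0.024), np.int64(404)), (np.float64(0.027), np.int64(705)), (np.float64(0.03), np.int64(289)), (np.float64(0.033), np.int64(95)), (np.float64(0.036), np.int64(74)), (np.float64(0.039), np.int64(87)), (np.float64(0.042), np.int64(93)), (np.float64(0.048), np.int64(59)), (np.float64(0.051), np.int64(63)), (np.float64(0.054), np.int64(70)), (np.float64(0.057), np.int64(67)), (np.float64(0.06), np.int64(62)), (np.float64(0.063), np.int64(58)), (np.float64(0.066), np.int64(66)), (np.float64(0.069), np.int64(136)), (np.float64(0.072), np.int64(158))]
cam [ 0.02340988 -0.63181041  0.93316178]
[258.315 232.62 ] [0.39489183 0.11449629 0.01321569]
[299.715 195.82 ] [0.50727702 0.10643681 0.07223941]
[419.315 
[... 357 characters left out ...]
p.int64(1880)), (np.float64(0.012), np.int64(694)), (np.float64(0.015), np.int64(264)), (np.float64(0.018), np.int64(443)), (np.float64(0.021), np.int64(288)), (np.float64(0.024), np.int64(310)), (np.float64(0.027), np.int64(236)), (np.float64(0.069), np.int64(124)), (np.float64(0.072), np.int64(87)), (np.float64(0.078), np.int64(63)), (np.float64(0.081), np.int64(76)), (np.float64(0.102), np.int64(332)), (np.float64(0.105), np.int64(98))]
cam [1.27293269 0.61892431 0.83158846]
[385.885 252.745] [0.40895325 0.13046871 0.01639319]
[369.095 287.705] [0.55207235 0.17347886 0.01152083]
[258.235 255.505] [ 0.64676761 -0.14772595  0.00507135]
[283.535 226.295] [ 0.55432256 -0.12972145  0.06869308]
```

Run:
```python
from h import *
from scipy.spatial.transform import Rotation as R
p=np.array([0.25883297, 0.5404759 , 0.18791568]);r=R.from_euler('xyz',[-3.14138,.00182,1.12403]).as_matrix()
for n in("scene","side"):
    s=load(n+"0.npz")
    P=[p,p+r[:,0]*.05,p-r[:,0]*.05];uv=proj(s,P);print(n,uv)
    im=cv2.imread(f"pics/{n}0.png")
    for a in uv: cv2.circle(im,tuple(int(x) for x in np.round(a)),1,(0,255,255),-1)
    # base bolt circle/origin
    for a in proj(s,[[.1*np.cos(t),.1*np.sin(t),.0] for t in np.arange(0,6.28,.2)]): cv2.circle(im,tuple(int(x) for x in np.round(a)),1,(0,255,255),-1)
    cv2.imwrite(f"pics/{n}p.png",im if n=="side" else cv2.resize(im[100:280,360:640],None,fx=2.8,fy=2.8))
```

```text
scene [[573.89799566 238.68729446]
 [591.88095956 251.12708816]
 [557.1139368  227.07684856]]
side [[106.47015623  99.65906879]
 [108.0132767   87.80513701]
 [104.84585528 112.13661206]]
```

View pics/scenep.png

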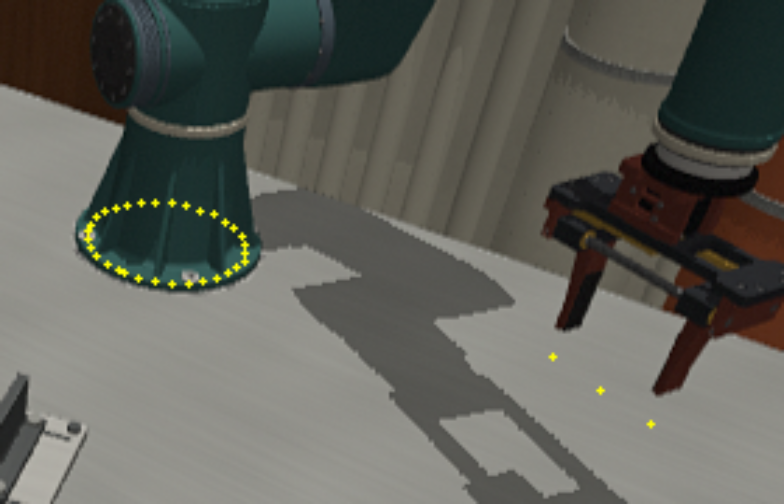

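View pics/sidep.png

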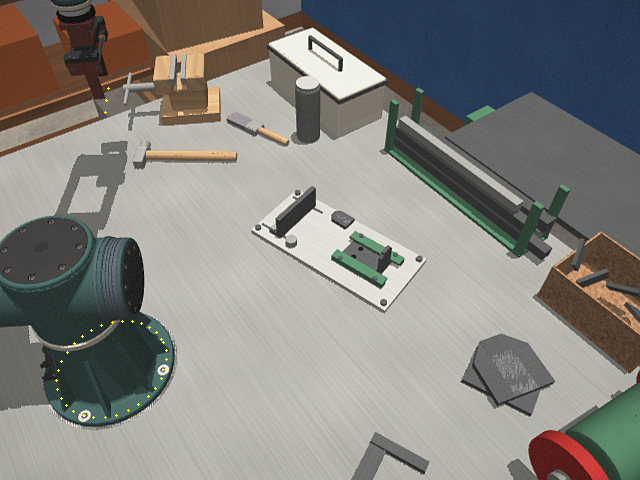

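```bash
python3 -m handwheel '1 0 0 -0.9 0 0 0; 1 -0.3 0.3 -0.8 0 0 0; 1 -0.53 0.62 -0.5 0 0 0; 1 -0.53 0.62 -0.4 0 0 0; 1 -0.53 0.62 -0.2 0 0 0; 1 -0.53 0.62 0 0 0 0; 1 -0.53 0.62 0 0 0 0; 1 -0.53 0.62 0 0 0 0; 1 -0.53 0.62 0 0 0 0; 1 -0.53 0.62 0 0 0 0' 10
python3 -m handwheel '1 -0.53 0.62 0 0 0 0; 1 -0.53 0.62 0 0 0 0; 1 0 0 0 0 0 1; 1 0 0 0 0 0 1; 1 0 0 0 0 0 1; 1 0 0 0 0 0 1; 1 0 0 0 0 0 1; 1 0 0 0 0 0 1; 1 0 0 0 0 0 1; 1 0 0 0 0 0 0.9'
python3 - <<'E'
from workcell import arm
import cv2,numpy as np
st=arm.state();print(st["time"],st["position"],st["tcp_rot"],st["joints"],st["force"])
for n in("wrist","scene","side"):
    s=arm.snapshot(n); cv2.imwrite(f"pics/{n}1.png",s["frame"][:,:,::-1]); np.savez(f"{n}1.npz",p=st["position"],r=st["tcp_rot"],**s)
    if n=="wrist": print(s["T_tool_cam"],s["camera_matrix"])
E
```

```text
time: 1.75
position: [0.4266, 0.1576, 0.357]
tcp_rot: [3.141, -0.0, 1.124]
force: [0.8, -0.5, -0.8]
opening: 0.006
time: 3.0
position: [0.4657, 0.0695, 0.3568]
tcp_rot: [3.141, -0.0, 0.293]
force: [-0.2, -0.9, -0.7]
opening: 0.005
3.0 [0.4657002  0.06954828 0.3568028 ] [ 3.14147584e+00 -5.25057835e-05  2.93478172e-01] [ 1.47816585e-03  4.96358522e-02  1.50413205e+00 -9.67720375e-05
  1.58774084e+00 -2.92001646e-01] [-0.23000222 -0.91925754 -0.66906778]
[[ 9.99999698e-01  9.97944250e-05 -7.71331399e-04 -5.60370610e-04]
 [ 1.16842646e-04  9.61203087e-01  2.75841643e-01 -7.51417770e-02]
 [ 7.68933580e-04 -2.75841649e-01  9.61202785e-01 -1.96881370e-01]
 [ 0.00000000e+00  0.00000000e+00  0.00000000e+00  1.00000000e+00]] [[413.25587298   0.         319.72573523]
 [  0.         413.25587298 238.06489779]
 [  0.           0.           1.        ]]
```

```bash
sleep 1
```

```text
(no output)
```

View pics/wrist1.png

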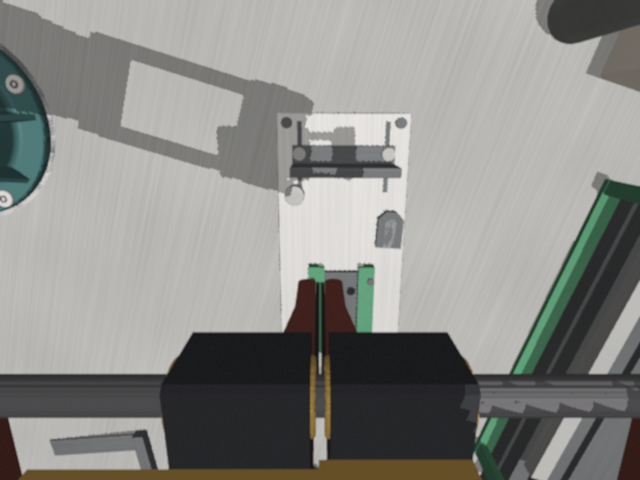

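View pics/side1.png

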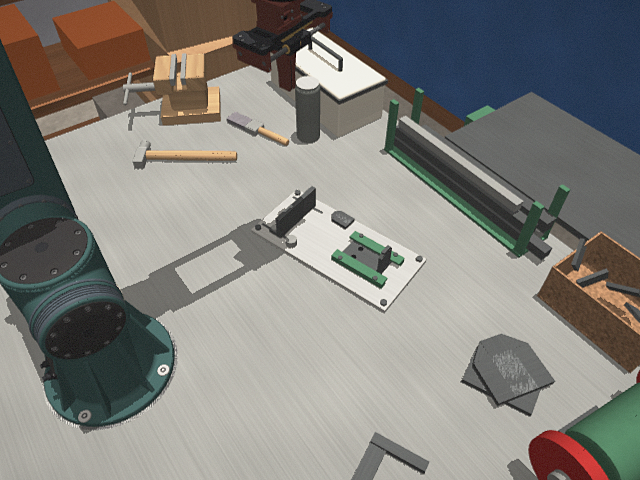

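```bash
cat >> h.py <<'E'
from scipy.spatial.transform import Rotation as Ro
def wcam(s):
    T=np.eye(4);T[:3,:3]=Ro.from_euler('xyz',s["r"]).as_matrix();T[:3,3]=s["p"]
    return T@s["T_tool_cam"]
def wray(s,uv,z):
    T=wcam(s);d=T[:3,:3]@np.linalg.inv(s["camera_matrix"])@[uv[0],uv[1],1.];o=T[:3,3];return o+d*(z-o[2])/d[2]
def wproj(s,P):
    T=np.linalg.inv(wcam(s));q=np.atleast_2d(P)@T[:3,:3].T+T[:3,3];q=q@s["camera_matrix"].T;return q[:,:2]/q[:,2:]
def wpts(s):
    z=s["z_map"];v,u=np.nonzero(z>0);d=z[v,u];K=s["camera_matrix"]
    c=np.stack([(u-K[0,2])/K[0,0]*d,(v-K[1,2])/K[1,1]*d,d],1);T=wcam(s);return c@T[:3,:3].T+T[:3,3],u,v
E
python3 - <<'E'
from h import *
s=load("wrist1.npz")
print("tcp px",wproj(s,s["p"]))
im=cv2.imread("pics/wrist1.png");cv2.imwrite("pics/wrist1c.png",cv2.resize(im[90:350,250:450],None,fx=3,fy=2.3))
for q in [(277,114),(410,114),(399,331),(281,331)]: print(q,np.round(wray(s,q,.012),4))
P,u,v=wpts(s)
b=(u>420)&(u<470)&(v>150)&(v<300);print("table z",np.median(P[b,2]))
b=(u>320)&(u<365)&(v>190)&(v<255);print("plate z",np.median(P[b,2]))
for n,q in(("fence top",(345,172)),): 
    b=(abs(u-q[0])<40)&(abs(v-q[1])<12)&(P[:,2]>.06);print(n,np.c_[P[b]].mean(0),b.sum())
# candidate fixtures in wrist image
for nm,f in(("side",(.5225,-.0359,1.868)),("scene",(.532,-.0249,1.8742))):
    c,sn=np.cos(f[2]),np.sin(f[2])
    print(nm,[np.round(wproj(s,[f[0]+c*x-sn*y,f[1]+sn*x+c*y,.012])[0],1).tolist() for x,y in((.2,.085),(.2,-.085),(0,.045),(0,-.045))])
E
```

```text
tcp px [[321.14387749 273.33149703]]
(277, 114) [0.3898 0.132  0.012 ]
(410, 114) [0.5496 0.1802 0.012 ]
(399, 331) [ 0.6394 -0.1091  0.012 ]
(281, 331) [ 0.4747 -0.1589  0.012 ]
table z 0.001051426169783265
plate z 0.01316559793113209
fence top [0.48885108 0.09341448 0.0723318 ] 926
side [[271.2, 113.5], [406.7, 113.0], [305.2, 263.8], [370.0, 263.6]]
scene [[279.8, 107.4], [415.9, 106.0], [314.0, 258.7], [379.1, 258.1]]
```

View pics/wrist1c.png

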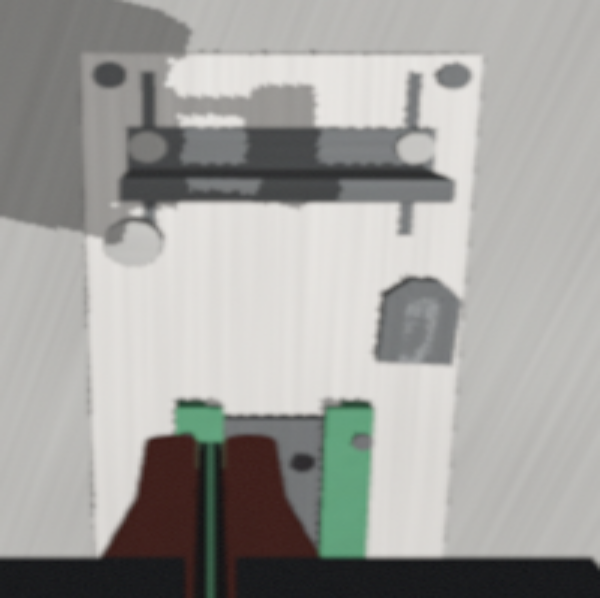

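Run:
```python
from h import *
s=load("wrist1.npz");P,u,v=wpts(s)
Rm=Ro.from_euler('xyz',s["r"]).as_matrix();Q=(P-s["p"])@Rm
for vv in (276,279,281,283,286,290,300,320,330):
    b=(v==vv)&(u>285)&(u<360)&(Q[:,2]<.05)
    if b.any(): print(vv,[(int(a),*np.round(1e3*q,1)) for a,q in list(zip(u[b],Q[b]))[::8]])
f=np.array([np.cos(1.866),np.sin(1.866)]);g=np.array([-f[1],f[0]]);o=np.array([.528,-.035])
for nm,q,z in(("railL",(308.7,264.8),.028),("railR",(374.3,264.8),.028),("fence L bot",(250+118/3,90+202/2.3),.012),("fence R bot",(250+455/3,90+200/2.3),.012),("fence top near L",(250+122/3,90+178/2.3),.072),("fence topnear R",(250+455/3,90+178/2.3),.072),("slug",(294,200),.012),("bracket front",(340,271),.02)):
    w=wray(s,q,z)[:2];print(nm,np.round(w,4),"fix",np.round([(w-o)@f,(w-o)@g],4))
```

```text
279 [(303, np.float64(-7.7), np.float64(-10.8), np.float64(-34.9)), (311, np.float64(-4.3), np.float64(-11.0), np.float64(-35.4)), (335, np.float64(5.7), np.float64(-11.1), np.float64(-35.6))]
281 [(298, np.float64(-9.7), np.float64(-10.9), np.float64(-37.5)), (306, np.float64(-6.3), np.float64(-11.2), np.float64(-38.2)), (314, np.float64(-3.1), np.float64(-11.0), np.float64(-37.6)), (330, np.float64(3.6), np.float64(-10.7), np.float64(-36.9)), (338, np.float64(6.9), np.float64(-10.6), np.float64(-36.7))]
283 [(298, np.float64(-9.7), np.float64(-10.3), np.float64(-38.0)), (306, np.float64(-6.3), np.float64(-10.8), np.float64(-39.3)), (314, np.float64(-3.0), np.float64(-10.8), np.float64(-39.3)), (324, np.float64(1.1), np.float64(-10.8), np.float64(-39.4)), (332, np.float64(4.3), np.float64(-10.7), np.float64(-39.2)), (340, np.float64(7.6), np.float64(-11.2), np.float64(-40.4))]
286 [(297, np.float64(-9.8), np.float64(-11.2), np.float64(-43.5)), (305, np.float64(-6.6), np.float64(-11.0), np.float64(-43.0)), (313, np.float64(-3.4), np.float64(-10.5), np.float64(-41.8)), (323, np.float6
[... 1692 characters left out ...]
(318, np.float64(-1.2), np.float64(-8.9), np.float64(-75.2)), (328, np.float64(2.0), np.float64(-11.1), np.float64(-79.1)), (337, np.float64(4.8), np.float64(-10.9), np.float64(-78.8)), (345, np.float64(7.4), np.float64(-10.9), np.float64(-78.8)), (353, np.float64(10.0), np.float64(-10.5), np.float64(-78.1))]
railL [ 0.4833 -0.0435] fix [0.0049 0.0452]
railR [ 0.568  -0.0179] fix [ 0.0048 -0.0432]
fence L bot [0.4262 0.0594] fix [0.1199 0.0699]
fence R bot [0.5666 0.103 ] fix [ 0.1208 -0.077 ]
fence top near L [0.4263 0.0805] fix [0.1401 0.0637]
fence topnear R [0.5491 0.1176] fix [ 0.1399 -0.0646]
slug [0.4401 0.0328] fix [0.0905 0.0644]
bracket front [ 0.5277 -0.0425] fix [-0.0071  0.0025]
```

Run:
```python
from h import *
s=load("wrist1.npz");P,u,v=wpts(s)
Rm=Ro.from_euler('xyz',s["r"]).as_matrix();Q=(P-s["p"])@Rm
for vv in (333,335,337,340,350,370,385):
    b=(v==vv)&(u>200)&(u<440)&(Q[:,2]<.05)
    print(vv,[(int(a),*np.round(1e3*q).astype(int)) for a,q in list(zip(u[b],Q[b]))[::30]])
for n in("scene1","side1"):
    t=load(n+".npz"); print(n,proj(t,[s["p"],s["p"]+[0,0,.035],s["p"]+[0,0,.08]]))
im=cv2.imread("pics/side1.png");cv2.imwrite("pics/side1c.png",cv2.resize(im[0:150,200:400],None,fx=4,fy=4))
im=cv2.imread("pics/scene1.png");cv2.imwrite("pics/scene1c.png",cv2.resize(im[80:280,220:480],None,fx=3,fy=3))
```

```text
333 [(201, np.int64(-25), np.int64(-33), np.int64(-121)), (232, np.int64(-19), np.int64(-33), np.int64(-121)), (262, np.int64(-13), np.int64(-33), np.int64(-120)), (293, np.int64(-6), np.int64(-33), np.int64(-120)), (325, np.int64(1), np.int64(-10), np.int64(-80)), (355, np.int64(7), np.int64(-32), np.int64(-120)), (385, np.int64(13), np.int64(-33), np.int64(-121)), (415, np.int64(19), np.int64(-33), np.int64(-121))]
335 [(201, np.int64(-25), np.int64(-33), np.int64(-121)), (232, np.int64(-18), np.int64(-33), np.int64(-122)), (262, np.int64(-12), np.int64(-33), np.int64(-122)), (292, np.int64(-6), np.int64(-33), np.int64(-122)), (324, np.int64(1), np.int64(-9), np.int64(-79)), (354, np.int64(6), np.int64(-33), np.int64(-122)), (384, np.int64(12), np.int64(-33), np.int64(-122)), (414, np.int64(19), np.int64(-33), np.int64(-121))]
337 [(201, np.int64(-25), np.int64(-33), np.int64(-122)), (232, np.int64(-18), np.int64(-33), np.int64(-122)), (262, np.int64(-12), np.int64(-33), np.int64(-123)), (292, np.int64(-6), np.int64(-33), np.int64(-122)), (324, np.int64(1), np.int64(-9), np.int64(-
[... 1334 characters left out ...]
(11), np.int64(-33), np.int64(-134)), (415, np.int64(16), np.int64(-33), np.int64(-133))]
385 [(201, np.int64(-20), np.int64(-33), np.int64(-137)), (231, np.int64(-15), np.int64(-33), np.int64(-138)), (261, np.int64(-10), np.int64(-33), np.int64(-138)), (291, np.int64(-5), np.int64(-33), np.int64(-138)), (321, np.int64(0), np.int64(-28), np.int64(-131)), (351, np.int64(5), np.int64(-33), np.int64(-137)), (381, np.int64(10), np.int64(-33), np.int64(-138)), (411, np.int64(15), np.int64(-33), np.int64(-138))]
scene1 [[364.34545289 144.2771929 ]
 [365.27121178 130.54708403]
 [366.51861438 112.046615  ]]
side1 [[288.52191793 104.08768633]
 [287.67729901  87.2936241 ]
 [286.52081825  64.2986269 ]]
```

View pics/side1c.png

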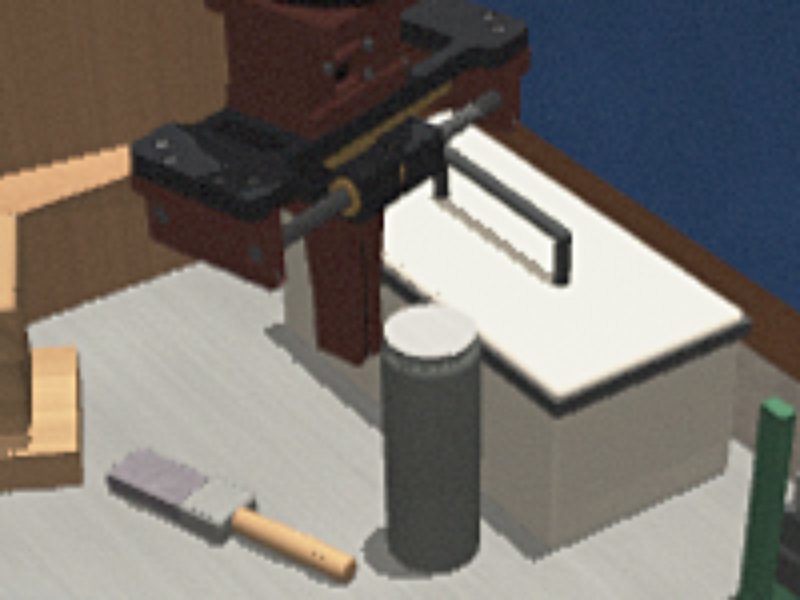

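View pics/scene1c.png

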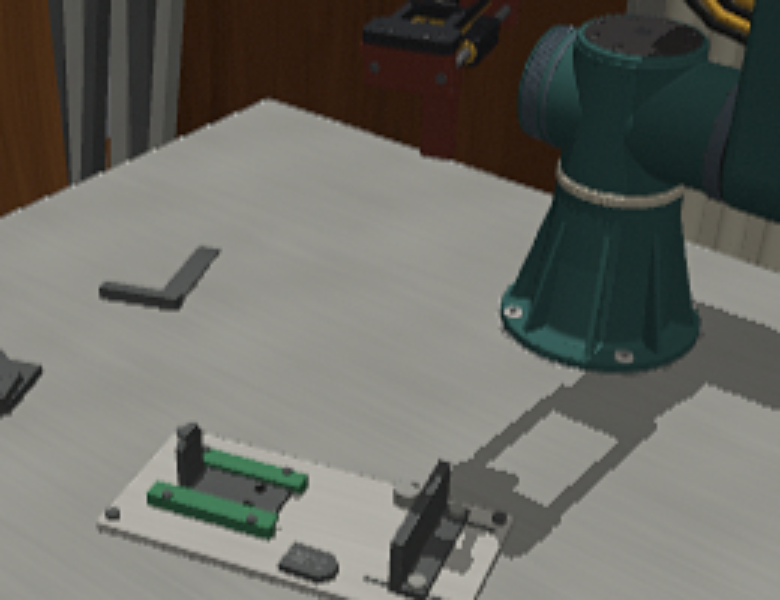

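All three cameras put the real fingertips about 33 mm short of the reported TCP. I'll allow for that and check it by touch. Next I move behind the leg for a closer look.

```bash
python3 -m handwheel '1 0.1 0.8 0.3 0 0 0; 1 0.1 0.8 0.3 0 0 0; 1 0.1 0.8 0.3 0 0 0; 1 0.1 0.8 0.3 0 0 0; 1 0.1 0.8 0.3 0 0 0; 1 0 0.6 0.2 0 0 0; 1 0 0 0 0 0 0; 1 0 0 0 0 0 0'
python3 - <<'E'
from workcell import arm
import cv2,numpy as np
st=arm.state();print(st["time"],st["position"],st["tcp_rot"],st["joints"],st["force"])
for n in("wrist",):
    s=arm.snapshot(n); cv2.imwrite(f"pics/{n}2.png",s["frame"][:,:,::-1]); np.savez(f"{n}2.npz",p=st["position"],r=st["tcp_rot"],**s)
E
```

```text
time: 4.15
position: [0.5749, -0.1851, 0.2548]
tcp_rot: [-3.141, 0.0, 0.297]
force: [0.0, 0.9, 0.6]
opening: 0.005
4.15 [ 0.57492772 -0.18512005  0.25479507] [-3.14086252e+00  2.38410458e-04  2.97466853e-01] [-4.26097477e-01  3.14653479e-01  1.41056928e+00  3.94007137e-04
  1.41703198e+00 -7.23624717e-01] [0.03810069 0.86621798 0.58353603]
```

View pics/wrist2.png

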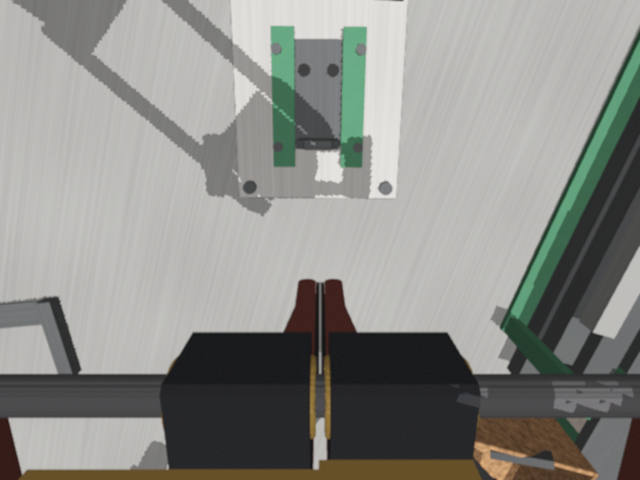

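Run:
```python
from h import *
import cv2
im=cv2.imread("pics/wrist2.png");cv2.imwrite("pics/wrist2c.png",cv2.resize(im[0:220,210:430],None,fx=3.6,fy=2.7))
s=load("wrist2.npz");P,u,v=wpts(s)
b=(u>100)&(u<180)&(v>180)&(v<300);print("table z",np.median(P[b,2]))
for nm,q,z in(("rear L",(240,197),.012),("rear R",(396.5,197.5),.012),("railRearL",(273.5,166.5),.028),("railRearR",(362.5,166.5),.028),("railFrL",(271,26),.028),("railFrR",(367,26),.028),("legtop",(318,144),.082),("brfrontL",(295,39),.02),("brfrontR",(341,39),.02),("rear L inner",(295,166),.012)):
    w=wray(s,q,z);print(nm,np.round(w,4))
b=(u>300)&(u<336)&(v>130)&(v<160);h=P[b];k=h[:,2]>.07;print("leg top pts",k.sum(),np.round(h[k].mean(0),4),np.round(np.percentile(h[k],[5,95],axis=0),4))
print(proj is not None, wproj(s,s["p"]))
```

```text
table z 0.0013530378903052753
rear L [ 0.4934 -0.2152  0.012 ]
rear R [ 0.6546 -0.1664  0.012 ]
railRearL [ 0.5205 -0.1711  0.028 ]
railRearR [ 0.607  -0.1446  0.028 ]
railFrL [ 0.4841 -0.0468  0.028 ]
railFrR [ 0.5695 -0.0206  0.028 ]
legtop [ 0.5566 -0.1336  0.082 ]
brfrontL [ 0.5077 -0.0497  0.02  ]
brfrontR [ 0.5497 -0.0368  0.02  ]
rear L inner [ 0.5408 -0.1661  0.012 ]
leg top pts 348 [ 0.5567 -0.1346  0.0814] [[ 0.5435 -0.1401  0.0756]
 [ 0.5701 -0.1291  0.0842]]
True [[321.14717407 273.33832668]]
```

View pics/wrist2c.png

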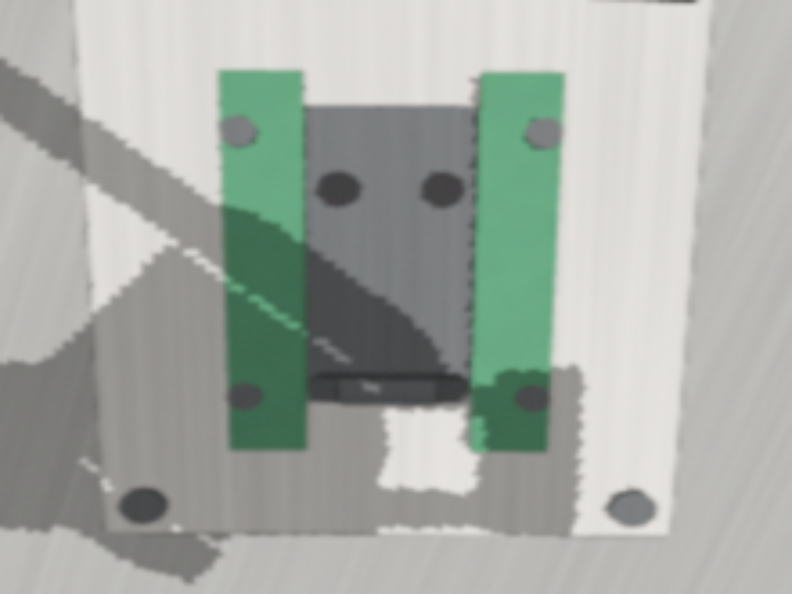

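```bash
python3 -m handwheel '1 -0.04 0 0.7 0 0 0.06; 1 0 0 0.8 0 0 0; 1 0 0 0.8 0 0 0; 1 0 0 0.7 0 0 0; 1 0 0 0.4 0 0 0; 1 0 0 0 1 0 0; 1 0 0 0 0 0 0'
python3 - <<'E'
from workcell import arm
import cv2,numpy as np
st=arm.state();print(st["time"],st["position"],st["tcp_rot"],st["joints"],st["force"])
for n in("wrist","side"):
    s=arm.snapshot(n); cv2.imwrite(f"pics/{n}3.png",s["frame"][:,:,::-1]); np.savez(f"{n}3.npz",p=st["position"],r=st["tcp_rot"],**s)
im=cv2.imread("pics/side3.png");cv2.imwrite("pics/side3c.png",cv2.resize(im[170:330,240:440],None,fx=4,fy=3.7))
E
```

```text
time: 5.08
position: [0.5741, -0.1872, 0.0513]
tcp_rot: [-3.039, -0.001, 0.29]
force: [-0.0, -0.7, 0.1]
opening: 0.007
5.075 [ 0.57414484 -0.1872022   0.05127109] [-3.03868456e+00 -1.34433006e-03  2.89865739e-01] [-0.48133347  0.54460916  1.58453086  0.08446231  1.08482681 -0.81344049] [-0.01299585 -0.66616846  0.13870139]
```

View pics/side3c.png

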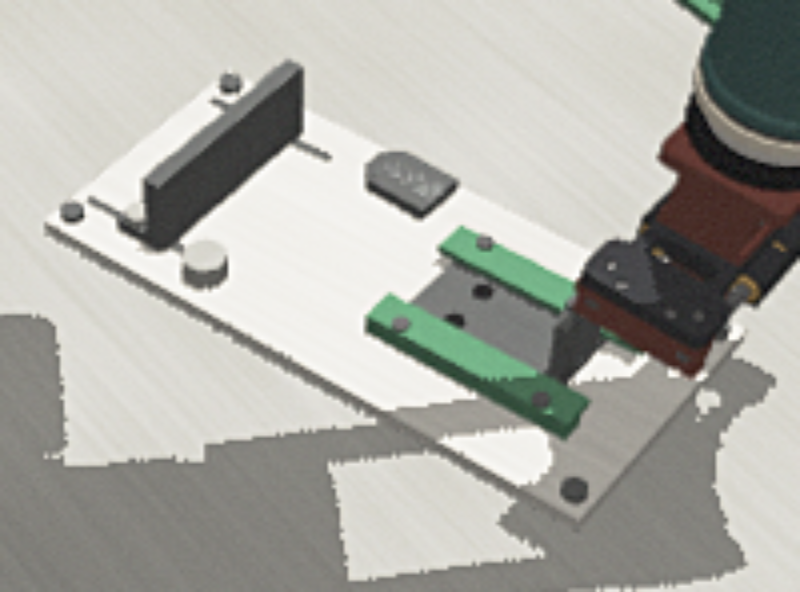

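View pics/wrist3.png

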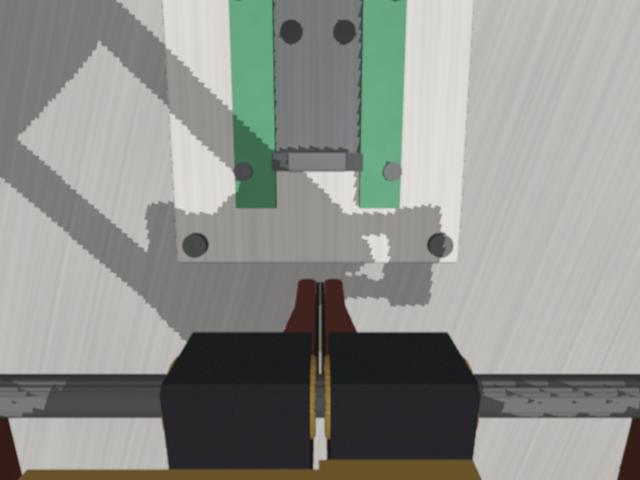

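```bash
python3 -m handwheel '1 0 0 0.4 0 0 0; 1 0 0 0.4 0 0 0; 1 0 0 0.1 0 0 0; 1 0 0 0.07 0 0 0; 1 0 0 0 0 0 0'
python3 -m handwheel '1 0 -0.15 0.015 0 0 0; 1 0 -0.15 0.015 0 0 0; 1 0 -0.15 0.015 0 0 0; 1 0 0 0 0 0 0'
python3 - <<'E'
from workcell import arm
import cv2,numpy as np
st=arm.state();print(st["time"],st["position"],st["tcp_rot"],st["joints"],st["force"])
for n in("scene",):
    s=arm.snapshot(n); cv2.imwrite(f"pics/{n}4.png",s["frame"][:,:,::-1]); np.savez(f"{n}4.npz",p=st["position"],r=st["tcp_rot"],**s)
im=cv2.imread("pics/scene4.png");cv2.imwrite("pics/scene4c.png",cv2.resize(im[190:310,220:420],None,fx=4,fy=4))
E
```

```text
time: 5.8
position: [0.5716, -0.1805, -0.0064]
tcp_rot: [-3.038, -0.001, 0.291]
force: [-0.4, 0.5, -0.1]
opening: 0.007
time: 6.3
position: [0.5628, -0.1535, -0.0069]
tcp_rot: [-3.036, 0.001, 0.291]
force: [0.0, 0.3, -0.7]
opening: 0.007
6.3 [ 0.56278313 -0.15348959 -0.00692881] [-3.03643222e+00  5.49065347e-04  2.91367470e-01] [-0.44057462  0.5989469   1.67206691  0.09613323  0.94360985 -0.79120265] [ 0.03432753  0.29316342 -0.72707166]
```

View pics/scene4c.png

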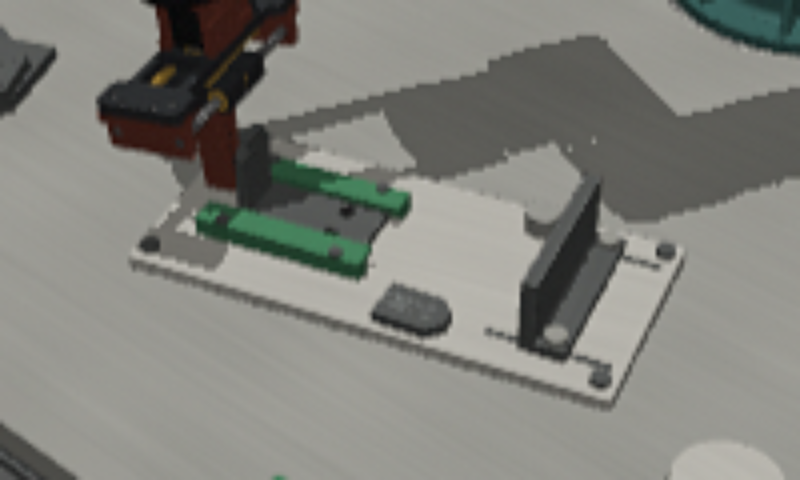

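```bash
python3 -m handwheel '1 0 -0.04 0.004 0 0 0; 1 0 -0.04 0.004 0 0 0; 1 0 -0.03 0.003 0 0 0; 1 0 -0.02 0.002 0 0 0; 1 0 -0.02 0.002 0 0 0; 1 0 -0.02 0.002 0 0 0'
python3 -m handwheel '1 0 -0.02 0.002 0 0 0; 1 0 -0.02 0.002 0 0 0; 1 0 -0.02 0.002 0 0 0'
```

```text
time: 7.1
position: [0.5605, -0.1448, -0.0069]
tcp_rot: [-3.037, -0.0, 0.29]
force: [-0.1, -2.9, -0.9]
opening: 0.01
time: 7.48
position: [0.5596, -0.1415, -0.0069]
tcp_rot: [-3.037, -0.0, 0.29]
force: [0.9, -2.6, -0.8]
opening: 0.008
```

```bash
python3 -m handwheel '1 0 -0.03 0.003 0 0 0; 1 0 -0.04 0.004 0 0 0; 1 0 -0.05 0.005 0 0 0; 1 0 -0.06 0.006 0 0 0; 1 0 -0.06 0.006 0 0 0; 1 0 -0.06 0.006 0 0 0; 1 0 -0.06 0.006 0 0 0; 1 0 -0.06 0.006 0 0 0; 1 0 -0.06 0.006 0 0 0; 1 0 -0.06 0.006 0 0 0'
python3 - <<'E'
from workcell import arm
import cv2,numpy as np
st=arm.state()
for n in("wrist",):
    s=arm.snapshot(n); cv2.imwrite(f"pics/{n}5.png",s["frame"][:,:,::-1]); np.savez(f"{n}5.npz",p=st["position"],r=st["tcp_rot"],**s)
E
```

```text
time: 8.72
position: [0.55, -0.1098, -0.0067]
tcp_rot: [-3.037, 0.0, 0.29]
force: [0.7, -1.6, -0.9]
opening: 0.007
```

View pics/wrist5.png

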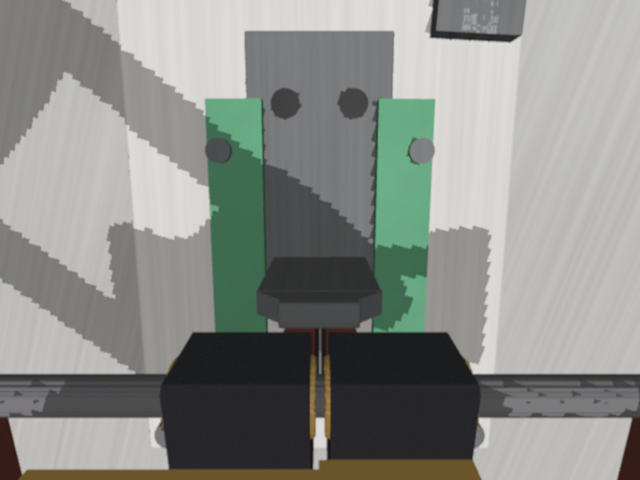

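The bracket slides straight, with its front past the mouth and its axis parallel to the rails. I continue.

```bash
python3 -m handwheel '1 0 -0.05 0.005 0 0 0; 1 0 -0.07 0.007 0 0 0; 1 0 -0.07 0.007 0 0 0; 1 0 -0.07 0.007 0 0 0; 1 0 -0.07 0.007 0 0 0; 1 0 -0.07 0.007 0 0 0; 1 0 -0.07 0.007 0 0 0; 1 0 -0.07 0.007 0 0 0; 1 0 -0.07 0.007 0 0 0; 1 0 -0.06 0.006 0 0 0'
python3 -m handwheel '1 0 -0.07 0.007 0 0 0; 1 0 -0.07 0.007 0 0 0; 1 0 -0.07 0.007 0 0 0; 1 0 -0.07 0.007 0 0 0; 1 0 -0.07 0.007 0 0 0; 1 0 -0.07 0.007 0 0 0; 1 0 -0.07 0.007 0 0 0; 1 0 -0.07 0.007 0 0 0; 1 0 -0.06 0.006 0 0 0; 1 0 -0.03 0.003 0 0 0'
python3 - <<'E'
from workcell import arm
import cv2,numpy as np
st=arm.state()
for n in("wrist","side"):
    s=arm.snapshot(n); cv2.imwrite(f"pics/{n}6.png",s["frame"][:,:,::-1]); np.savez(f"{n}6.npz",p=st["position"],r=st["tcp_rot"],**s)
im=cv2.imread("pics/side6.png");cv2.imwrite("pics/side6c.png",cv2.resize(im[170:330,240:440],None,fx=4,fy=3.7))
E
```

```text
time: 10.02
position: [0.5384, -0.0711, -0.0065]
tcp_rot: [-3.037, 0.0, 0.29]
force: [0.6, -1.3, -1.3]
opening: 0.008
time: 11.28
position: [0.5272, -0.0335, -0.0063]
tcp_rot: [-3.037, 0.0, 0.291]
force: [0.4, -2.7, -0.8]
opening: 0.009
```

View pics/wrist6.png

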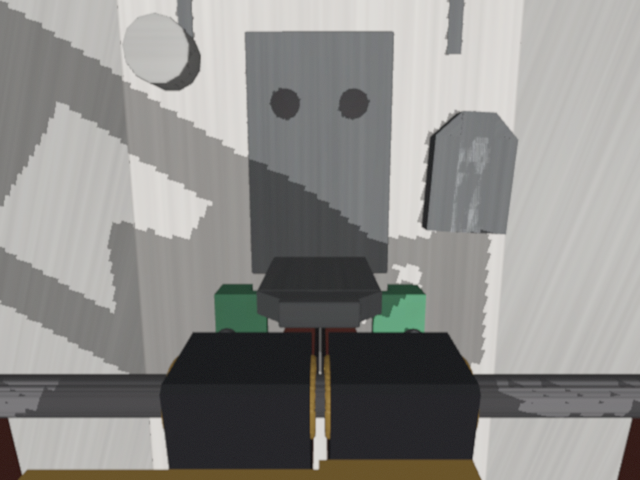

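View pics/side6c.png

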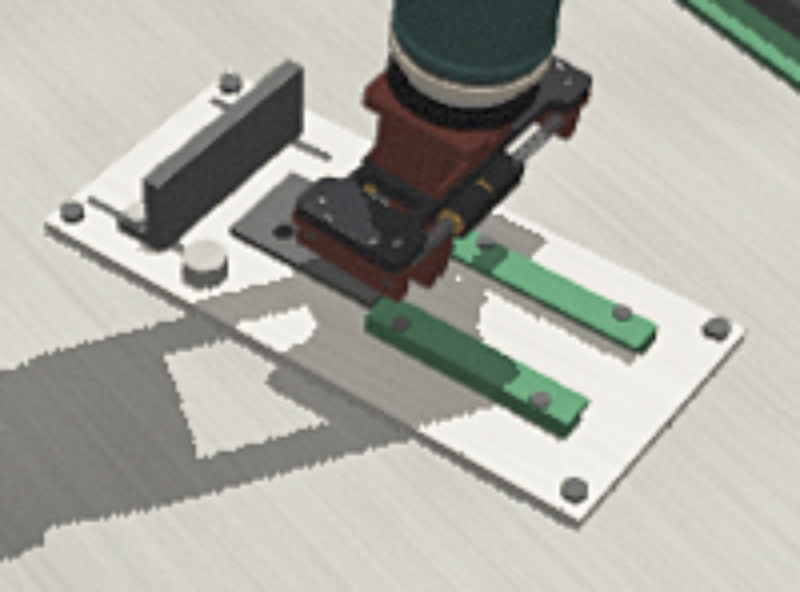

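```bash
python3 -m handwheel '1 0 -0.05 0.005 0 0 0; 1 0 -0.06 0.006 0 0 0; 1 0 -0.05 0.005 0 0 0; 1 0 -0.04 0.004 0 0 0; 1 0 -0.02 0.002 0 0 0; 1 0 -0.015 0.0015 0 0 0'
python3 -m handwheel '1 0 -0.015 0.0015 0 0 0; 1 0 -0.015 0.0015 0 0 0; 1 0 -0.015 0.0015 0 0 0'
python3 -m handwheel '1 0 -0.015 0.0015 0 0 0; 1 0 -0.015 0.0015 0 0 0'
```

```text
time: 12.12
position: [0.5232, -0.0201, -0.0063]
tcp_rot: [-3.037, 0.0, 0.29]
force: [0.9, -2.3, -2.1]
opening: 0.007
time: 12.5
position: [0.5224, -0.0175, -0.0063]
tcp_rot: [-3.037, 0.0, 0.29]
force: [0.4, -2.9, -2.0]
opening: 0.008
time: 12.75
position: [0.5219, -0.0158, -0.0063]
tcp_rot: [-3.037, 0.0, 0.29]
force: [1.2, -1.6, -1.0]
opening: 0.005
```

```bash
for i in 1; do python3 -m handwheel '1 0 -0.015 0.0015 0 0 0; 1 0 -0.015 0.0015 0 0 0' | grep -E 'pos|force'; python3 -m handwheel '1 0 -0.01 0.001 0 0 0; 1 0 -0.01 0.001 0 0 0' | grep -E 'pos|force'; done
```

```text
position: [0.5216, -0.0147, -0.0062]
force: [1.3, -6.4, -1.9]
position: [0.5218, -0.0146, -0.0062]
force: [0.0, -9.9, -2.3]
```

```bash
python3 -m handwheel '1 0 0.05 -0.005 0 0 0; 1 0 -0.03 -0.28 0 0 0; 1 0 -0.03 -0.28 0 0 0; 1 0 0 0 0 0 0'
python3 -m handwheel '1 0 -0.015 0.0015 0 0 0; 1 0 -0.015 0.0015 0 0 0; 1 0 -0.01 0.001 0 0 0'
python3 - <<'E'
import numpy as np
d=.1046;c,s=np.cos(d),np.sin(d)
th=np.radians(np.arange(0,93,3))
x=-100*np.cos(th)+42*np.sin(th);z=100*np.sin(th)+50*np.cos(th)
for i in range(1,len(th)):
    dx,dz=x[i]-x[i-1],z[i]-z[i-1]
    print(i*3,round(dx,1),round(dz,1),"y",round(-(dx*c+dz*s)/60,3),"z",round((dx*s-dz*c)/60,3))
E
```

```text
time: 13.75
position: [0.5231, -0.0156, 0.0294]
tcp_rot: [-3.038, -0.003, 0.29]
force: [-0.1, -0.4, -0.2]
opening: 0.0
time: 14.12
position: [0.5218, -0.0147, 0.0276]
tcp_rot: [-3.039, -0.0, 0.291]
force: [0.5, -7.6, 4.5]
opening: 0.005
3 2.3 5.2 y -0.048 z -0.082
6 2.6 5.0 y -0.052 z -0.079
9 2.9 4.8 y -0.056 z -0.075
12 3.1 4.7 y -0.06 z -0.072
15 3.4 4.5 y -0.063 z -0.068
18 3.6 4.3 y -0.067 z -0.065
21 3.8 4.1 y -0.07 z -0.061
24 4.0 3.8 y -0.074 z -0.057
27 4.2 3.6 y -0.077 z -0.052
30 4.4 3.4 y -0.079 z -0.048
33 4.6 3.1 y -0.082 z -0.043
36 4.8 2.8 y -0.084 z -0.039
39 4.9 2.6 y -0.086 z -0.034
42 5.1 2.3 y -0.088 z -0.029
45 5.2 2.0 y -0.09 z -0.024
48 5.3 1.7 y -0.091 z -0.019
51 5.4 1.4 y -0.092 z -0.014
54 5.5 1.1 y -0.093 z -0.009
57 5.6 0.8 y -0.094 z -0.004
60 5.6 0.5 y -0.094 z 0.001
63 5.7 0.2 y -0.094 z 0.007
66 5.7 -0.1 y -0.094 z 0.012
69 5.7 -0.4 y -0.093 z 0.017
72 5.7 -0.7 y -0.093 z 0.022
75 5.6 -1.0 y -0.092 z 0.027
78 5.6 -1.3 y -0.091 z 0.032
81 5.5 -1.6 y -0.089 z 0.037
84 5.5 -1.9 y -0.087 z 0.041
87 5.4 -2.2 y -0.086 z 0.046
90 5.3 -2.5 y -0.083 z 0.05
```

```bash
python3 -m handwheel '1 0 -0.024 -0.02 0 0 0; 1 0 -0.024 -0.04 0 0 0; 1 0 -0.024 -0.041 0 0 0; 1 0 -0.026 -0.04 0 0 0; 1 0 -0.026 -0.039 0 0 0; 1 0 -0.028 -0.038 0 0 0; 1 0 -0.028 -0.037 0 0 0; 1 0 -0.03 -0.036 0 0 0; 1 0 -0.03 -0.036 0 0 0; 1 0 -0.03 -0.034 0 0 0'
python3 - <<'E'
from workcell import arm
import cv2,numpy as np
st=arm.state()
for n in("wrist","side"):
    s=arm.snapshot(n); cv2.imwrite(f"pics/{n}7.png",s["frame"][:,:,::-1]); np.savez(f"{n}7.npz",p=st["position"],r=st["tcp_rot"],**s)
im=cv2.imread("pics/side7.png");cv2.imwrite("pics/side7c.png",cv2.resize(im[170:330,240:440],None,fx=4,fy=3.7))
E
```

```text
time: 15.38
position: [0.5178, -0.0013, 0.0505]
tcp_rot: [-3.039, -0.0, 0.291]
force: [0.1, -5.5, 0.2]
opening: 0.003
```

View pics/wrist7.png

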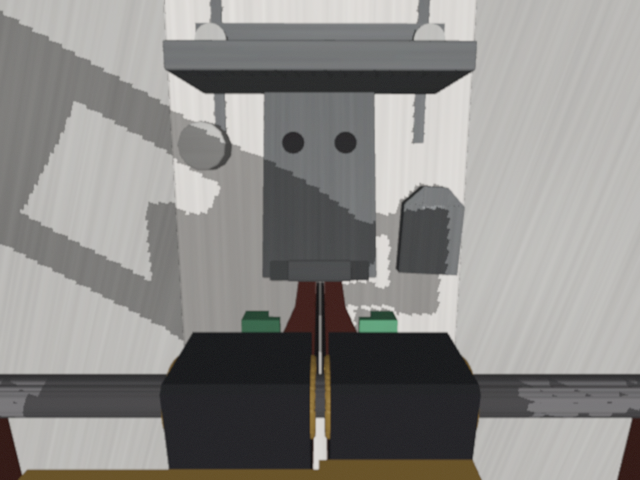

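View pics/side7c.png

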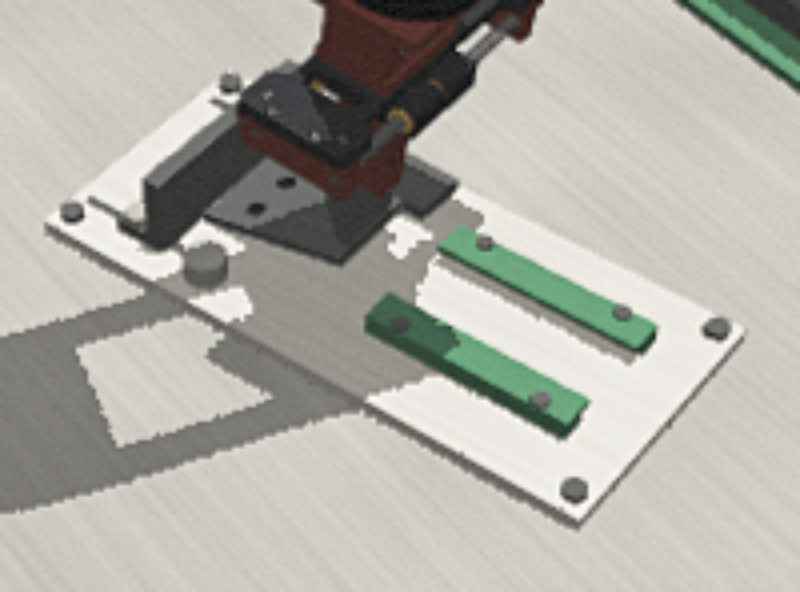

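The bracket is tipping, held by the fingertip, with its front edge still at the fence. I continue along the arc.

```bash
python3 -m handwheel '1 0 -0.033 -0.033 0 0 0; 1 0 -0.033 -0.033 0 0 0; 1 0 -0.035 -0.031 0 0 0; 1 0 -0.035 -0.03 0 0 0; 1 0 -0.037 -0.029 0 0 0; 1 0 -0.037 -0.028 0 0 0; 1 0 -0.038 -0.026 0 0 0; 1 0 -0.039 -0.026 0 0 0; 1 0 -0.04 -0.024 0 0 0; 1 0 -0.04 -0.024 0 0 0'
python3 -m handwheel '1 0 -0.041 -0.022 0 0 0; 1 0 -0.041 -0.021 0 0 0; 1 0 -0.042 -0.02 0 0 0; 1 0 -0.042 -0.019 0 0 0; 1 0 -0.043 -0.017 0 0 0; 1 0 -0.043 -0.017 0 0 0; 1 0 -0.044 -0.015 0 0 0; 1 0 -0.044 -0.014 0 0 0; 1 0 -0.045 -0.012 0 0 0; 1 0 -0.045 -0.012 0 0 0'
python3 - <<'E'
from workcell import arm
import cv2,numpy as np
st=arm.state()
for n in("side",):
    s=arm.snapshot(n); cv2.imwrite(f"pics/{n}8.png",s["frame"][:,:,::-1]); np.savez(f"{n}8.npz",p=st["position"],r=st["tcp_rot"],**s)
im=cv2.imread("pics/side8.png");cv2.imwrite("pics/side8c.png",cv2.resize(im[150:310,230:430],None,fx=4,fy=3.7))
E
```

```text
time: 16.73
position: [0.512, 0.0183, 0.07]
tcp_rot: [-3.038, -0.0, 0.291]
force: [1.2, -4.9, 1.4]
opening: 0.002
time: 17.98
position: [0.5045, 0.0429, 0.083]
tcp_rot: [-3.037, -0.0, 0.29]
force: [1.3, -3.8, 4.5]
opening: 0.002
```

View pics/side8c.png

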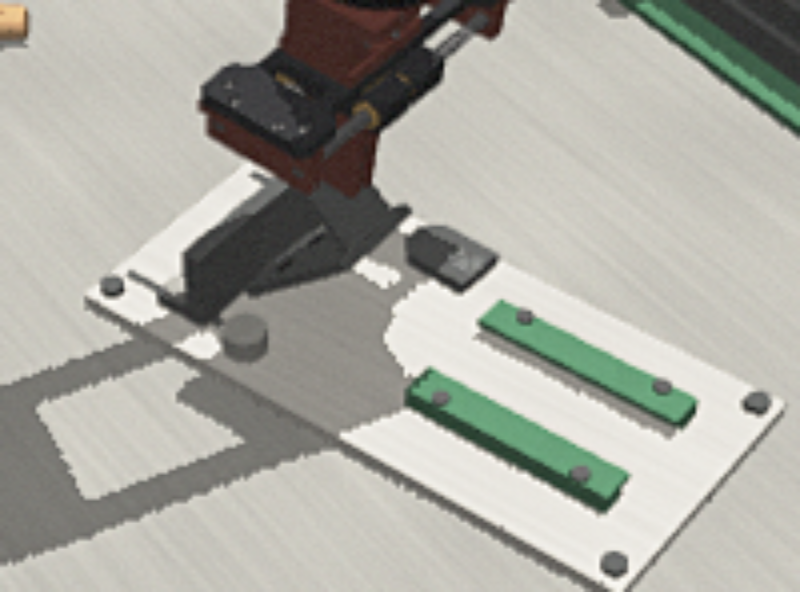

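```bash
python3 -m handwheel '1 0 -0.045 -0.01 0 0 0; 1 0 -0.046 -0.009 0 0 0; 1 0 -0.046 -0.007 0 0 0; 1 0 -0.046 -0.007 0 0 0; 1 0 -0.046 -0.005 0 0 0; 1 0 -0.047 -0.004 0 0 0; 1 0 -0.047 -0.002 0 0 0; 1 0 -0.047 -0.002 0 0 0; 1 0 -0.047 0 0 0 0; 1 0 -0.047 0.001 0 0 0'
python3 -m handwheel '1 0 -0.047 0.003 0 0 0; 1 0 -0.047 0.004 0 0 0; 1 0 -0.047 0.006 0 0 0; 1 0 -0.047 0.006 0 0 0; 1 0 -0.047 0.008 0 0 0; 1 0 -0.047 0.009 0 0 0'
python3 - <<'E'
from workcell import arm
import cv2,numpy as np
st=arm.state()
for n in("side","scene"):
    s=arm.snapshot(n); cv2.imwrite(f"pics/{n}9.png",s["frame"][:,:,::-1]); np.savez(f"{n}9.npz",p=st["position"],r=st["tcp_rot"],**s)
im=cv2.imread("pics/side9.png");cv2.imwrite("pics/side9c.png",cv2.resize(im[150:310,230:430],None,fx=4,fy=3.7))
im=cv2.imread("pics/scene9.png");cv2.imwrite("pics/scene9c.png",cv2.resize(im[150:310,230:430],None,fx=4,fy=3.7))
E
```

```text
time: 19.27
position: [0.4961, 0.0699, 0.0885]
tcp_rot: [-3.035, 0.0, 0.29]
force: [0.0, -1.9, 5.6]
opening: 0.006
time: 20.02
position: [0.491, 0.0865, 0.088]
tcp_rot: [-3.035, 0.001, 0.29]
force: [0.6, -0.6, 5.1]
opening: 0.007
```

View pics/side9c.png

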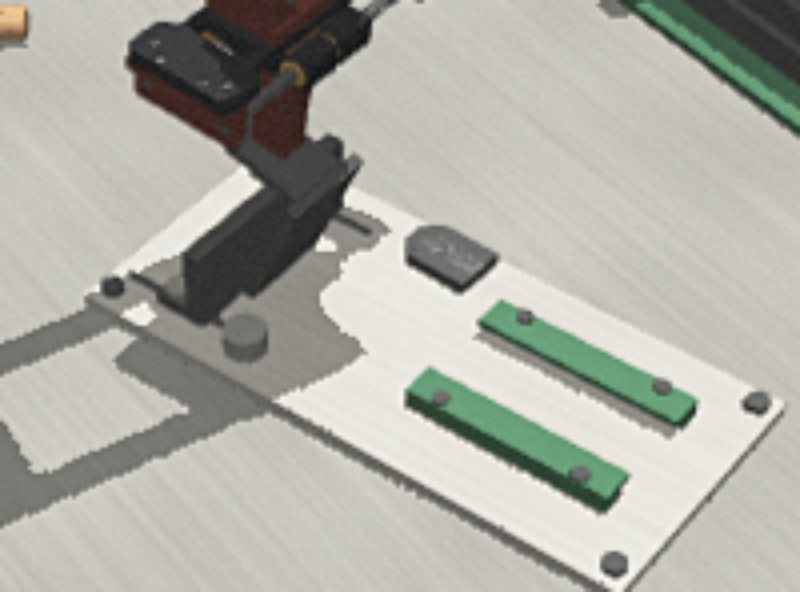

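View pics/scene9c.png

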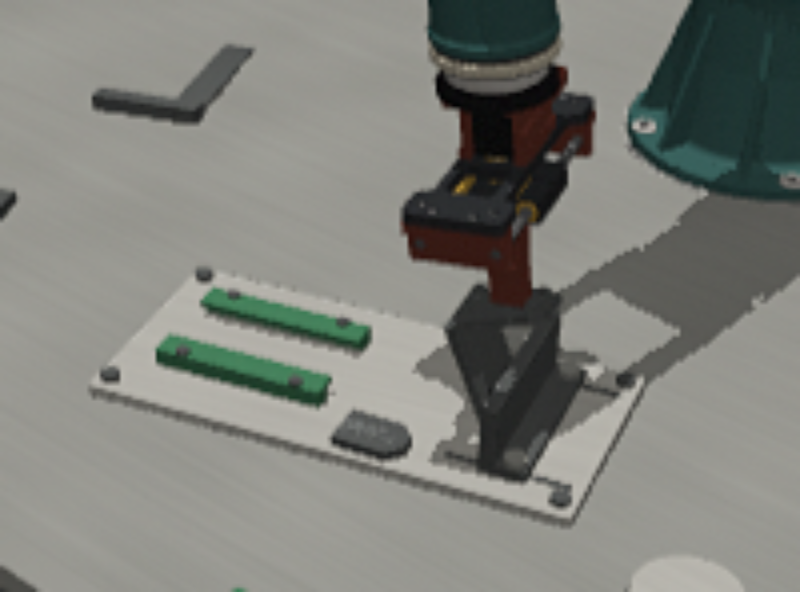

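```bash
python3 -m handwheel '1 0 -0.047 0.011 0 0 0; 1 0 -0.047 0.012 0 0 0; 1 0 -0.046 0.013 0 0 0; 1 0 -0.046 0.014 0 0 0; 1 0 -0.046 0.016 0 0 0; 1 0 -0.045 0.017 0 0 0'
python3 -m handwheel '1 0 -0.045 0.019 0 0 0; 1 0 -0.045 0.02 0 0 0; 1 0 -0.044 0.021 0 0 0'
python3 - <<'E'
from workcell import arm
import cv2,numpy as np
st=arm.state()
for n in("side","scene"):
    s=arm.snapshot(n); cv2.imwrite(f"pics/{n}10.png",s["frame"][:,:,::-1]); np.savez(f"{n}10.npz",p=st["position"],r=st["tcp_rot"],**s)
im=cv2.imread("pics/scene10.png");cv2.imwrite("pics/scene10c.png",cv2.resize(im[150:310,230:430],None,fx=4,fy=3.7))
E
```

```text
time: 20.88
position: [0.4861, 0.1028, 0.0848]
tcp_rot: [-3.035, 0.001, 0.29]
force: [0.8, 1.3, 5.3]
opening: 0.007
time: 21.25
position: [0.4838, 0.1111, 0.0823]
tcp_rot: [-3.034, 0.0, 0.29]
force: [0.1, 2.7, 8.2]
opening: 0.005
```

View pics/scene10c.png

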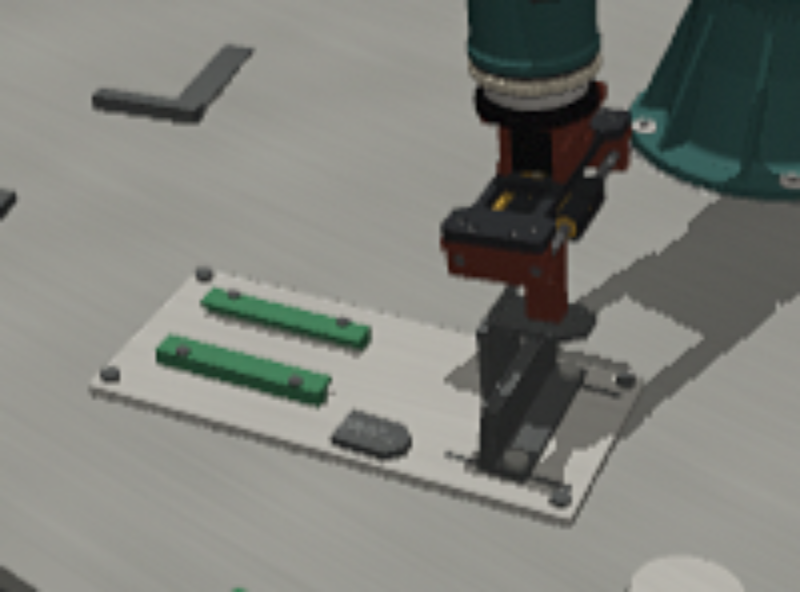

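Run:
```python
from h import *
o=np.array([.5268,-.0337]);a=1.862;f=np.array([np.cos(a),np.sin(a)]);g=np.array([-f[1],f[0]])
def W(x,y,z): return np.r_[o+f*x+g*y,z]
def bra(th,bx,y,bz,xf=.1272):
    c,s=np.cos(th),np.sin(th); return W(xf-.008*s+bx*c+bz*s, y, .012-bx*s+bz*c)
for n in("scene10","side10"):
    s=load(n+".npz");im=cv2.imread(f"pics/{n}.png")
    # shift registration from fixture: rail front outer top corners + plate corners
    for th,col in((90,(0,255,0)),(84,(0,255,255)),(76,(0,0,255))):
        t=np.radians(th);print(n,th,np.round(proj(s,[bra(t,-.1,.02,0),bra(t,-.1,-.02,0),bra(t,-.1,.012,.07),bra(t,-.1,-.012,.07),bra(t,-.1,.03,.0),bra(t,-.1,-.03,.0)]),1).tolist())
    print("fence top near corners",np.round(proj(s,[W(.1272,.065,.072),W(.1272,-.065,.072)]),1).tolist(), "rail fr", np.round(proj(s,[W(0,.045,.028),W(0,-.045,.028)]),1).tolist())
    q=(290,180,420,300) if n=="scene10" else (240,150,370,270)
    cv2.imwrite(f"pics/{n}z.png",cv2.resize(im[q[1]:q[3],q[0]:q[2]],None,fx=6,fy=5,interpolation=2))
```

```text
scene10 90 [[358.6, 228.9], [353.5, 237.2], [382.6, 237.0], [379.8, 242.1], [359.9, 226.8], [352.1, 239.3]]
scene10 84 [[355.0, 228.1], [349.8, 236.4], [378.9, 233.9], [376.1, 239.1], [356.3, 226.1], [348.4, 238.5]]
scene10 76 [[350.3, 227.6], [344.9, 235.8], [373.6, 230.3], [370.7, 235.4], [351.6, 225.6], [343.6, 237.9]]
fence top near corners [[366.0, 232.2], [349.6, 259.7]] rail fr [[321.8, 237.2], [308.9, 255.3]]
side10 90 [[295.0, 197.6], [306.4, 187.4], [272.6, 182.1], [279.6, 176.3], [292.0, 200.2], [309.2, 184.9]]
side10 84 [[298.8, 199.8], [310.2, 189.6], [276.2, 181.9], [283.2, 176.0], [295.8, 202.4], [313.0, 187.0]]
side10 76 [[303.7, 203.3], [315.1, 193.0], [281.3, 182.3], [288.3, 176.4], [300.8, 206.0], [317.9, 190.4]]
fence top near corners [[279.7, 220.8], [316.1, 187.9]] rail fr [[332.0, 255.3], [355.7, 230.7]]
```

View pics/scene10z.png

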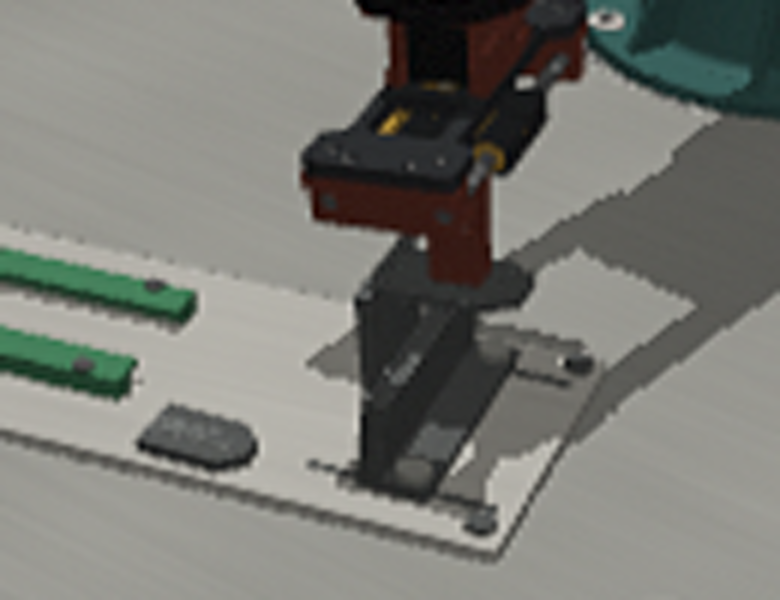

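View pics/side10z.png

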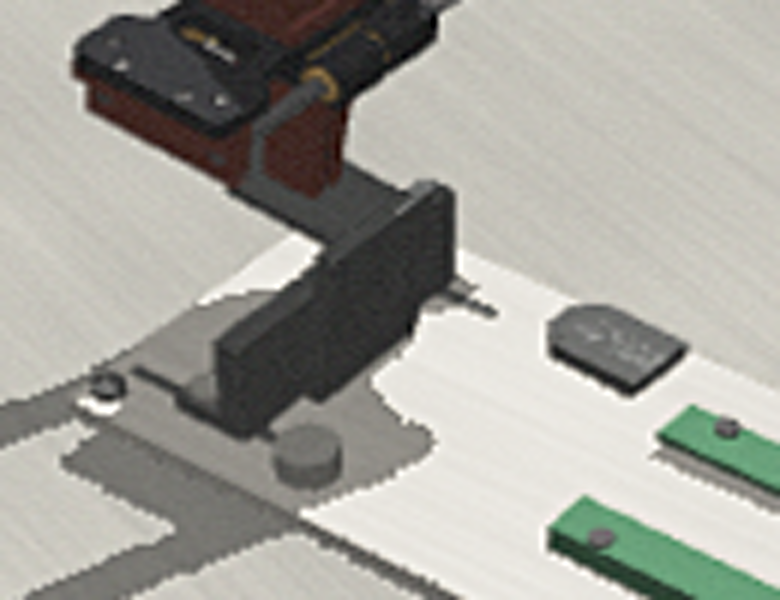

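```bash
python3 -m handwheel '1 0 0 -0.02 0 0 0; 1 0 0 -0.02 0 0 0; 1 0 0 0 0 0 0'
python3 - <<'E'
from workcell import arm
import cv2,numpy as np
from h import *
st=arm.state()
for n in("side","scene"):
    s=arm.snapshot(n); cv2.imwrite(f"pics/{n}11.png",s["frame"][:,:,::-1]); np.savez(f"{n}11.npz",p=st["position"],r=st["tcp_rot"],**s)
    im=cv2.imread(f"pics/{n}11.png")
    q=(290,180,420,300) if n=="scene" else (240,150,370,270)
    cv2.imwrite(f"pics/{n}11z.png",cv2.resize(im[q[1]:q[3],q[0]:q[2]],None,fx=6,fy=5,interpolation=2))
E
```

```text
time: 21.72
position: [0.4839, 0.1094, 0.0842]
tcp_rot: [-3.037, 0.001, 0.29]
force: [-0.4, -0.1, 0.0]
opening: 0.004
```

View pics/side11z.png

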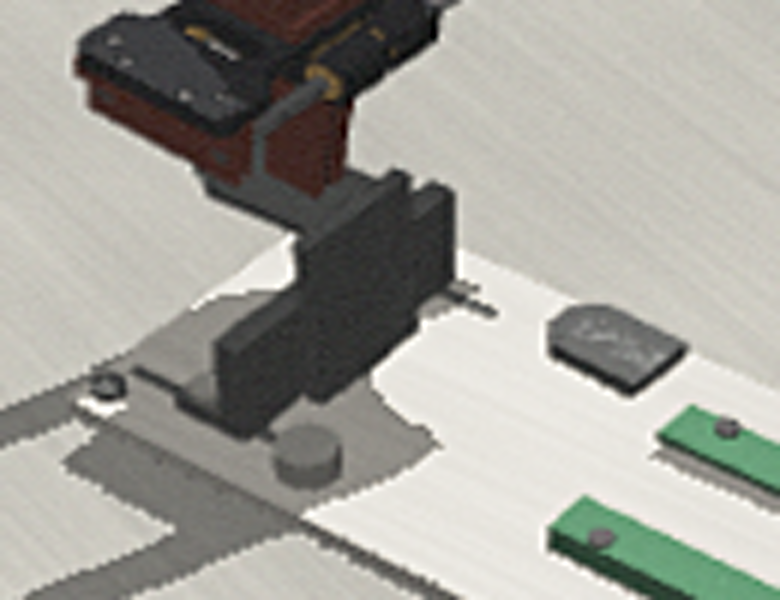

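View pics/scene11z.png

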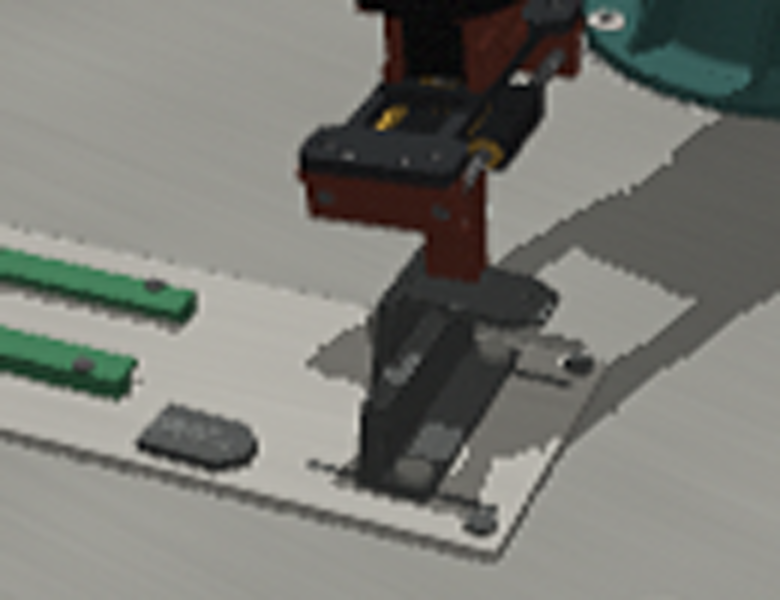

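The bracket has leant over onto the fence and the finger reads zero force. I retreat and check.

```bash
python3 -m handwheel '1 0 -0.01 -0.1 0 0 0; 1 0 -0.05 -0.5 0 0 0; 1 0 -0.08 -0.8 0 0 0; 1 0 0 -0.8 0 0 0; 1 0 0.5 -0.5 0 0 0; 1 0 0.7 0 0 0 0; 1 0 0.7 0 0 0 0; 1 0 0 0 0 0 0; 1 0 0 0 0 0 0'
python3 - <<'E'
from workcell import arm
import cv2,numpy as np
from h import *
st=arm.state();print(st["position"],st["force"])
for n in("wrist","side","scene"):
    s=arm.snapshot(n); cv2.imwrite(f"pics/{n}12.png",s["frame"][:,:,::-1]); np.savez(f"{n}12.npz",p=st["position"],r=st["tcp_rot"],**s)
    im=cv2.imread(f"pics/{n}12.png")
    q=(290,180,420,300) if n=="scene" else (240,150,370,270)
    cv2.imwrite(f"pics/{n}12z.png",cv2.resize(im[q[1]:q[3],q[0]:q[2]],None,fx=6,fy=5,interpolation=2))
    d=dict(s);d["p"]=st["position"];d["r"]=st["tcp_rot"]
    P=(wpts(d) if n=="wrist" else pts(d))[0]
    o=np.array([.5268,-.0337]);a=1.862;f=np.array([np.cos(a),np.sin(a)]);g=np.array([-f[1],f[0]])
    X=(P[:,:2]-o)@f;Y=(P[:,:2]-o)@g
    b=(X>.09)&(X<.21)&(abs(Y)<.05)&(P[:,2]>.095)&(P[:,2]<.13)
    print(n,"top pts",b.sum(), "z med",np.median(P[b,2]) if b.any() else 0,"X",np.percentile(X[b],[3,97]),"Y",np.percentile(Y[b],[3,97]))
    b=(X>.09)&(X<.14)&(abs(Y)<.028)&(P[:,2]>.03)&(P[:,2]<.09)
    if b.sum()>50:
        A=np.c_[np.ones(b.sum()),Y[b],P[b,2]];print(" face fit x=c+ay+bz",np.linalg.lstsq(A,X[b],rcond=None)[0],b.sum())
E
```

```text
time: 22.95
position: [0.519, -0.007, 0.2346]
tcp_rot: [-3.036, 0.0, 0.29]
force: [-0.6, -0.5, 0.4]
opening: 0.004
[ 0.5190101  -0.00701426  0.23462246] [-0.62664931 -0.52386289  0.40098154]
wrist top pts 5500 z med 0.11216760829972125 X [0.11923563 0.18544918] Y [-0.0200963   0.02154331]
 face fit x=c+ay+bz [ 0.11376493 -0.01552484  0.10235559] 639
side top pts 554 z med 0.11130725273036471 X [0.12079499 0.18793631] Y [-0.02233578  0.02963268]
 face fit x=c+ay+bz [0.11920909 0.03094291 0.0323843 ] 312
scene top pts 324 z med 0.1094248925540125 X [0.12246208 0.18845927] Y [-0.03016509  0.01866408]
 face fit x=c+ay+bz [ 0.14926749  0.03254603 -0.22678341] 114
```

View pics/side12z.png

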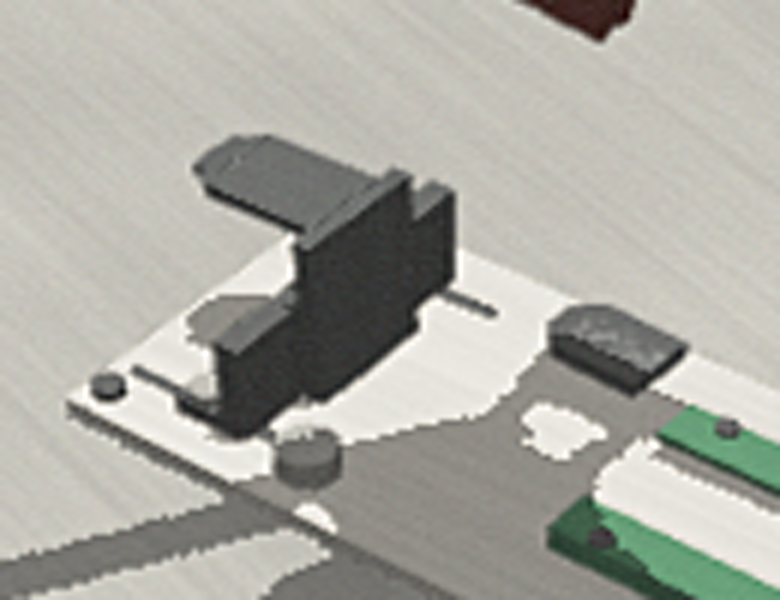

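View pics/scene12z.png

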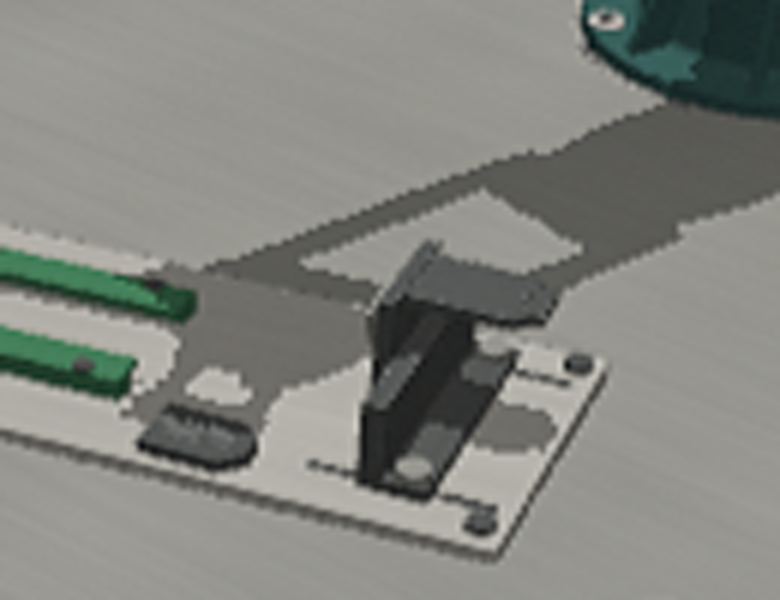

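View pics/wrist12.png

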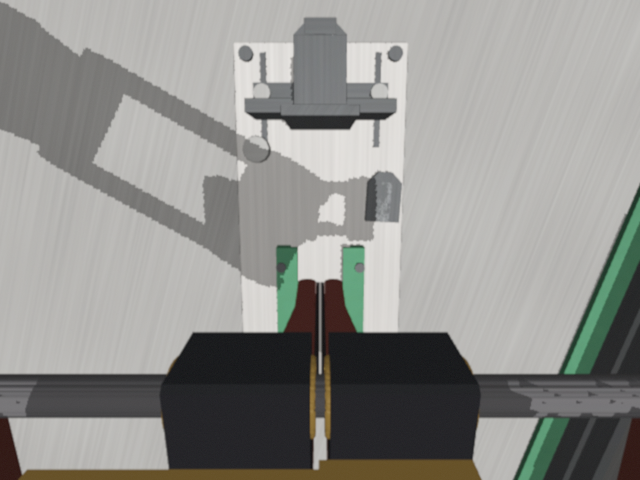

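Run:
```python
from h import *
s=load("wrist12.npz");P=wpts(s)[0]
o=np.array([.5268,-.0337]);a=1.862;f=np.array([np.cos(a),np.sin(a)]);g=np.array([-f[1],f[0]])
X=(P[:,:2]-o)@f;Y=(P[:,:2]-o)@g
b=(X>.122)&(X<.18)&(abs(Y)<.018)&(P[:,2]>.1)&(P[:,2]<.125)
print(np.linalg.lstsq(np.c_[np.ones(b.sum()),X[b],Y[b]],P[b,2],rcond=None)[0])
b=(X>.02)&(X<.1)&(abs(Y)<.04)&(abs(P[:,2]-.012)<.01);print(np.linalg.lstsq(np.c_[np.ones(b.sum()),X[b],Y[b]],P[b,2],rcond=None)[0])
from workcell import arm
arm.close_job()
```

```text
[ 0.11603575 -0.02504165  0.00127099]
[ 0.0131238  -0.00132023  0.00115548]
the job is handed in; nothing more can be done
```

The bracket is out of the channel and stands on end flat against the fence, released. I handed the job in at about 23 s of the 51 s allowed; no verdict came back.

**How it was done:** I pushed low on the leg with the shut fingers at about 2–3 N, keeping the bracket level all the way out. I felt the fence at about fixture x = 127 mm with roughly 10 N. Then I raised the fingers to about 50 mm up the leg and tipped the bracket along its arc. The largest force I read was about 10 N, at the fence.

**Last checks:**
- **Upright:** the top sits at about 0.112 m. The leg's upper face slopes about 0.025 rad, against a limit of 0.08.
- **Position:** the underside is at about x = 0.119 m, roughly 8 mm short of the fence as expected, and the bracket is close to the centre line.
- **Surroundings:** the arm is clear and reads near-zero force. The slug and offcut look unmoved in the pictures; I did not measure them or the things on the table.

**What disagreed:**
- **Fingertips:** they are really about 33 mm short of the reported TCP. All three cameras showed this, and I allowed for it. Moving with the TCP 7 mm below the table without contact fits it.
- **Cameras:** the scene and side cameras differed by about 14 mm on where the fixture is. I relied on the wrist camera, and contact with the leg and the fence came within 1–2 mm of its estimates.
- **Foot face:** depth fits to the foot's face were too noisy to use: three cameras gave three different slopes. I went by the leg's upper face instead.
- **Near upright:** the finger was still pressing with about 8 N at roughly 84 degrees. I lifted it about 2 mm and the bracket settled onto the fence.

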